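Put the bench's bottles, jars and slide box back in their trays

ROBOT

A 6-joint arm with a two-finger parallel gripper is mounted at the origin on the work surface. World frame = base frame: x ahead of the robot, y to its left, z up, the work surface at z = 0. Lengths are in m, angles in rad, forces in N, time in s.
With the tool pointing down it reaches from about 0.35 to 0.85 m from the base axis. Payload 8.1 kg.
Tool frame: the origin (TCP) lies on the centre line of the jaws, within the pads' length; the fingertips stand 19 mm ahead of it and the grasp point (between the pads) is the TCP (robot.tips_ahead is the distance from the TCP to the fingertips, in m); y points along the fingers, z is the direction in which the jaws open and shut, and the axes are right-handed (so a half turn about y gives the same grasp; the last joint's range is limited). The gripper opens to 93 mm and grips with 3 to 60 N. Pads are 15 mm wide; open, the fingers measure 128 mm over their backs; the gripper's body (75 mm by 188 mm) begins 65 mm behind the grasp point.
Start: joints at [1.068, 0.13, 1.488, -0, 1.523, -0.085], TCP at [0.243, 0.548, 0.238] pointing down, gripper open.
Joint ranges: [-2.96, 2.96], [-0.89, 2.26], [0.02, 2.5], [-1.34, 4.48], [0, 2.73], [-2.66, 2.66]. Speed limits (rad/s): [2.39, 2.39, 2.79, 3.14, 3.14, 3.14].

INTERFACE

Orientations are given as a rotation vector (axis times angle).
In Python, from plant import robot, imaging, models gives the robot as it stands.
- The arm moves only by the tool carry_out, never from a script. Its argument "motion" is one flat list of numbers, 7 for each row, row after row: the shift along the tool's x, y, z in m, then the turn, a rotation vector about the tool's x, y, z in degrees, then the opening, from -1 (shut) to 1 (fully open). A call has exactly 5 rows; each row shifts and turns the pose as measured when the row begins, along the tool's axes as they then stand; what a row does not reach is not made up. A row lasts 1/10 s, in which the tool goes at most 50 mm and 8.59 degrees, less where a joint would pass 70% of its speed; a pose out of reach is approached as far as the arm can. A call is refused whole if a number of a shift passes 0.05 or a number of a turn 8.59, either way. A call with a gripper value outside its range is refused whole. The fingers move at their own pace and stop on an object; "squeeze" is the grip in N (left out, the last holds). Time passes only in rows, so rows that do not move let the fingers close, or fill a call up. It gives the time, the measured TCP pose, the force and the opening at its end, in the units of the state.
- robot.read_state(): the state, without advancing time (a new reading comes with each control period).
- imaging.read_camera(name): name is "scene" or "side" or "wrist"; returns the picture (420x560x3 uint8, blue, green, red); there is no depth.
- imaging.camera_model(name): a dict with "K" (3x3 intrinsics, pixels), "k1" (the pictures are not rectified: a ray, as slopes to the right and down, at radius r is drawn at 1 + k1 r^2 times it, then the intrinsics apply), "position" and "orientation" of the camera in the world. Camera axes: x right, y down, z forward; pixel columns grow to the right and rows downward; lengths in m; the calibration is good to about 2 mm. A picture is of the moment at which its call begins: read the wrist's pose just before it. camera_model takes no time and is no camera call; for the wrist camera it gives the pose at the moment of the call.
- robot.close_job(): hands the job in, once; it reports no verdict.
Trained networks look in the newest picture that a camera, given by its name, has taken for a name from the list of things; names that differ only in an ending like _2 or _b are one class to them, and where a whole thing is asked for, a point or a joint stands for the part that bears it (a point fixed in the world has none). Each returns a list of dicts, best first, with "confidence" (0 to 1); they miss things now and then, are a little off and sometimes report something else, mostly with a low value. They report only what shows in the picture. A call takes as long as a camera call. They do not tell look-alikes from the thing itself.
- models.outline_of(camera, thing): "pixels" (420x560 bool, what is visible of it) and "pixel" ([column, row] in pixels, amid what is visible of it).
The state is a dict: "t": time; "q": joint angles; "dq": joint speeds; "joint_torque": joint torques, N m; "tool_pos": TCP position; "orientation": TCP orientation; "force": force on the tool from outside, world axes, zero at the start; "wrist_torque": the same for the moment, N m; "opening": finger opening in m.
Only numpy, scipy, OpenCV 4.12 (cv2) and the standard library are available. Lean on these libraries where they do the work, as an engineer would, in place of code of your own. Each camera call takes 0.05 s, during which the arm holds its last target.

TASK

Tidy the lab bench: stand the two tall slim bottles in the deep two-bay tray, one in each bay, stand the two squat jars in the shallow two-bay tray, one in each bay, and put the grey slide box flat, right way up, in the undivided tray, lying along it. Set the glass down rather than dropping it, never knock a bottle or jar over, and do not disturb the beaker and the flask beyond the trays.

Things in the scene. Friction and masses are not known exactly. Their poses are not given: they have to be found in the camera images.
- bottle_a: Bottle: straight amber glass with a black screw cap of the same width, 36 mm diameter, 80 mm tall in all (cap from 54 mm up), 60 to 120 g, standing upright on the bench. Clearly taller and slimmer than the jars. Origin: centre of the underside; z up along its axis.
- bottle_b: Bottle: straight amber glass with a black screw cap of the same width, 36 mm diameter, 80 mm tall in all (cap from 54 mm up), 60 to 120 g, standing upright on the bench. Clearly taller and slimmer than the jars. Origin: centre of the underside; z up along its axis. Identical to the other bottle; either may go in either bay.
- jar_a: Jar: squat, straight amber glass with a black screw cap of the same width, 52 mm diameter, 55 mm tall in all (cap from 33 mm up), 90 to 180 g, standing upright on the bench. Origin: centre of the underside; z up along its axis.
- jar_b: Jar: squat, straight amber glass with a black screw cap of the same width, 52 mm diameter, 55 mm tall in all (cap from 33 mm up), 90 to 180 g, standing upright on the bench. Origin: centre of the underside; z up along its axis. Identical to the other jar; either may go in either bay.
- slide_box: Closed grey plastic slide box with a thin black seam line round it, 80 mm long (x) by 36 mm wide (y) by 50 mm tall (z), 60 to 120 g, lying on its base. Pinch it across its 36 mm width. Origin: centre of the underside.
- bottle_tray: Tray for the bottles: the deep one, outside 68 mm (x) by 132 mm (y), 30 mm tall, with one cross wall that makes two bays, each 60 mm by 60 mm inside, centred at y = +32 mm and y = -32 mm of the tray. Teal plastic, fixed to the bench (does not move). Walls and floor 4 mm thick, so things stand 4 mm above the bench. Origin: centre of its underside, on the bench; x across the short side, y along the long side.
- jar_tray: Tray for the jars: the largest and shallow, outside 84 mm (x) by 164 mm (y), 16 mm tall, with one cross wall that makes two bays, each 76 mm by 76 mm inside, centred at y = +40 mm and y = -40 mm of the tray. Teal plastic, fixed to the bench (does not move). Walls and floor 4 mm thick, so things stand 4 mm above the bench. Origin: centre of its underside, on the bench; x across the short side, y along the long side.
- box_tray: Tray for the slide box: shallow, no cross wall, outside 68 mm (x) by 112 mm (y), 16 mm tall, 60 mm by 104 mm inside. The box fits only with its length along the tray's y. Teal plastic, fixed to the bench (does not move). Walls and floor 4 mm thick, so things stand 4 mm above the bench. Origin: centre of its underside, on the bench; x across the short side, y along the long side.
- beaker: Bystander: open glass beaker, 68 mm diameter, 75 mm tall, loose, standing beyond the trays. Leave alone. Origin: centre of the underside.
- flask: Bystander: conical glass flask, 72 mm wide at the base, 88 mm tall, loose, standing beyond the trays. Leave alone. Origin: centre of the underside.
Not all that is in view belongs to the job. What is shaped like the jar_tray but black, blue or red is not meant.

How it is judged:
At the end, for the whole second after the job is handed in: Bottles: one in each bay of the deep tray; jars: one in each bay of the large shallow tray; slide box: in the undivided tray. Each within 15 mm of its bay centre along both tray axes, underside less than 10 mm above the bench, within 0.12 rad of upright, at rest (((x of bottle_a in the frame of bottle_tray between -0.015 and 0.015 m and y of bottle_a in the frame of bottle_tray between 0.017 and 0.047 m and z of bottle_a in the frame of bottle_tray between -0.002 and 0.01 m and x of bottle_b in the frame of bottle_tray between -0.015 and 0.015 m and y of bottle_b in the frame of bottle_tray between -0.047 and -0.017 m and z of bottle_b in the frame of bottle_tray between -0.002 and 0.01 m) or (x of bottle_a in the frame of bottle_tray between -0.015 and 0.015 m and y of bottle_a in the frame of bottle_tray between -0.047 and -0.017 m and z of bottle_a in the frame of bottle_tray between -0.002 and 0.01 m and x of bottle_b in the frame of bottle_tray between -0.015 and 0.015 m and y of bottle_b in the frame of bottle_tray between 0.017 and 0.047 m and z of bottle_b in the frame of bottle_tray between -0.002 and 0.01 m)) and ((x of jar_a in the frame of jar_tray between -0.015 and 0.015 m and y of jar_a in the frame of jar_tray between 0.025 and 0.055 m and z of jar_a in the frame of jar_tray between -0.002 and 0.01 m and x of jar_b in the frame of jar_tray between -0.015 and 0.015 m and y of jar_b in the frame of jar_tray between -0.055 and -0.025 m and z of jar_b in the frame of jar_tray between -0.002 and 0.01 m) or (x of jar_a in the frame of jar_tray between -0.015 and 0.015 m and y of jar_a in the frame of jar_tray between -0.055 and -0.025 m and z of jar_a in the frame of jar_tray between -0.002 and 0.01 m and x of jar_b in the frame of jar_tray between -0.015 and 0.015 m and y of jar_b in the frame of jar_tray between 0.025 and 0.055 m and z of jar_b in the frame of jar_tray between -0.002 and 0.01 m)) and x of slide_box in the frame of box_tray between -0.015 and 0.015 m and y of slide_box in the frame of box_tray between -0.015 and 0.015 m and z of slide_box in the frame of box_tray between -0.002 and 0.01 m and angle between each of bottle_a, bottle_b, jar_a, jar_b, slide_box's own z axis and vertical below 0.12 rad and linear speed of each of bottle_a, bottle_b, jar_a, jar_b, slide_box below 0.02 m/s and angular speed of each of bottle_a, bottle_b, jar_a, jar_b, slide_box below 0.2 rad/s); the robot touches nothing.
It fails at once if a bottle or jar is knocked over (leans more than 0.7 rad) (angle between any of bottle_a, bottle_b, jar_a, jar_b's own z axis and vertical above 0.7 rad).
It fails at once if a bottle or jar is dropped or slammed down (faster than 0.6 m/s within 45 mm of the bench) ((linear speed of bottle_a above 0.6 m/s and height (world z) of bottle_a below 0.045 m) or (linear speed of bottle_b above 0.6 m/s and height (world z) of bottle_b below 0.045 m) or (linear speed of jar_a above 0.6 m/s and height (world z) of jar_a below 0.045 m) or (linear speed of jar_b above 0.6 m/s and height (world z) of jar_b below 0.045 m)).
It fails at once if the beaker or flask is disturbed (moved more than 20 mm or tipped) (distance of any of beaker, flask from where it was at the start of the episode above 0.02 m or angle between any of beaker, flask's own z axis and vertical above 0.3 rad).
It also fails if it takes over 128 s, if anything falls off the work surface, if the arm or the gripper's body presses on something with over 40 N, if the wrist force passes 120 N, or if a joint passes its speed limit or range.

## Working session

There is one attempt and no reset: what is moved stays moved. The work goes in short steps, Python scripts to look and compute and a tool call to move; the robot and the scene stay as the last step left them, time stands still between calls to the robot, and variables do not carry over. Pictures are saved under pics/ and viewed, and the job is handed in when it is done.

Besides the shell and the picture viewer there is one more tool, called after "Call:" by a JSON object that holds its "op" and its "data", one argument or row to a line. carry_out: Moves the arm, as the interface text tells. Its arguments: {"type":"object","properties":{"motion":{"type":"array","items":{"type":"number"}},"squeeze":{"type":"number"}},"required":["motion"]}

```bash
ls; mkdir -p pics; python3 - <<'E'
from plant import robot, imaging, models
import cv2, numpy as np
s=robot.read_state(); print({k:np.round(v,3).tolist() for k,v in s.items()})
for n in ("scene","side","wrist"):
    im=imaging.read_camera(n); cv2.imwrite(f"pics/{n}0.png",im)
    m=imaging.camera_model(n); print(n,{k:np.round(v,4).tolist() for k,v in m.items()})
E
```

```text
pics
{'t': 0.0, 'q': [1.068, 0.131, 1.489, 0.0, 1.523, -0.085], 'dq': [-0.001, -0.001, 0.002, 0.0, -0.0, -0.0], 'joint_torque': [-0.001, -55.983, -49.177, 0.077, 0.035, -0.0], 'tool_pos': [0.243, 0.548, 0.237], 'orientation': [-1.548, 0.328, -0.327], 'force': [-0.589, 0.047, 0.444], 'wrist_torque': [-0.023, 0.023, 0.002], 'opening': 0.093}
scene {'K': [[382.456, 0.0, 269.1446], [0.0, 382.456, 211.6177], [0.0, 0.0, 1.0]], 'k1': -0.0874, 'position': [0.8446, -0.7533, 0.879], 'orientation': [-2.3956, -0.6658, 0.2235]}
side {'K': [[396.1605, 0.0, 282.562], [0.0, 396.1605, 209.4584], [0.0, 0.0, 1.0]], 'k1': 0.0181, 'position': [-0.1466, -0.8148, 0.6005], 'orientation': [-1.9606, 0.8433, -0.4853]}
wrist {'K': [[296.4682, 0.0, 278.6326], [0.0, 296.4682, 211.7022], [0.0, 0.0, 1.0]], 'k1': 0.0172, 'position': [0.1791, 0.577, 0.3844], 'orientation': [2.447, 1.5904, 0.204]}
```

View pics/scene0.png

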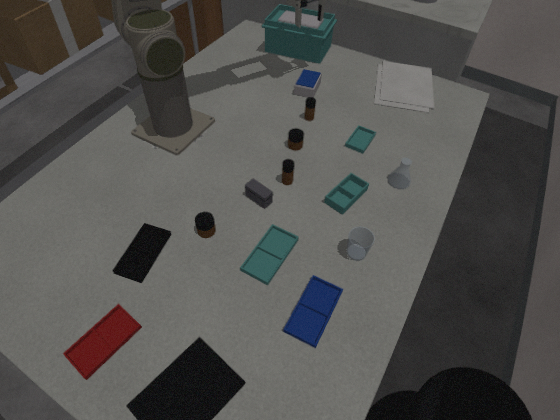

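View pics/side0.png

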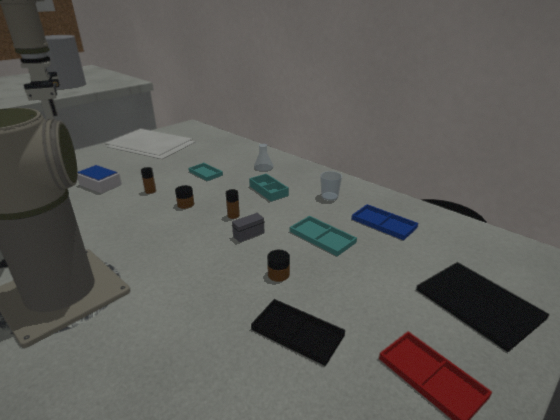

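View pics/wrist0.png

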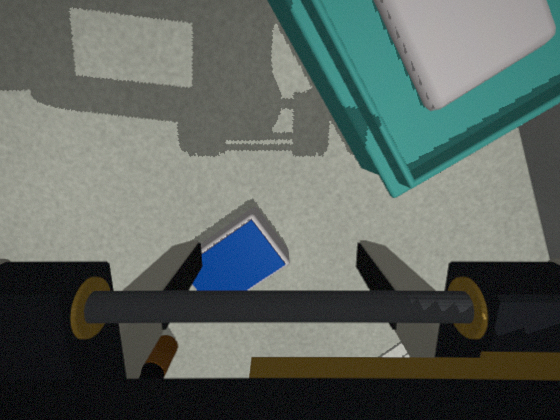

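The job's things in the scene image: bottles at (310,108) and (288,172), jars at (296,139) and (205,224), and the slide box at (259,193). The trays are at (361,139), undivided; (347,193), deep with two bays; and (270,253), large shallow teal. The black (142,252), blue (313,310) and red (103,340) trays are look-alikes, as is the big teal basket. Next I'll measure with the masks and silhouette fits.

```bash
cat > h.py <<'E'
import numpy as np, cv2
from scipy.spatial.transform import Rotation as R
from scipy.optimize import least_squares
def proj(m,P):
    P=np.atleast_2d(P); Rc=R.from_rotvec(m["orientation"]).as_matrix()
    c=(P-np.array(m["position"]))@Rc; s=c[:,:2]/c[:,2:]
    r2=(s**2).sum(1,keepdims=True); s=s*(1+m["k1"]*r2)
    K=np.array(m["K"]); return s*[K[0,0],K[1,1]]+[K[0,2],K[1,2]]
def ground(m,px,z=0.):
    K=np.array(m["K"]); d=(np.array(px,float)-[K[0,2],K[1,2]])/[K[0,0],K[1,1]]
    s=d.copy()
    for _ in range(10): s=d/(1+m["k1"]*(s**2).sum())
    r=R.from_rotvec(m["orientation"]).as_matrix()@np.array([*s,1]); p=np.array(m["position"])
    return p+r*(z-p[2])/r[2]
a=np.linspace(0,2*np.pi,40,endpoint=False)
def cyl(r,h): 
    return np.vstack([np.c_[r*np.cos(a),r*np.sin(a),0*a+z] for z in (0,h)])
def box(x,y,h): return np.array([[i*x/2,j*y/2,k] for i in(-1,1) for j in(-1,1) for k in(0,h)])
MODEL={"bottle":cyl(.018,.08),"jar":cyl(.026,.055),"slide_box":box(.08,.036,.05),"bottle_tray":box(.068,.132,.03),
 "jar_tray":box(.084,.164,.016),"box_tray":box(.068,.112,.016),"beaker":cyl(.034,.075),"flask":cyl(.036,.001)}
def feat(poly_or_mask,mask=False):
    M=cv2.moments(poly_or_mask.astype(np.uint8),True) if mask else cv2.moments(poly_or_mask.astype(np.float32).reshape(-1,1,2))
    A=M["m00"]; s=np.sqrt(A)
    return np.array([M["m10"]/A,M["m01"]/A,*(np.array([M["mu20"],M["mu11"],M["mu02"]])/A/s)])
def world(n,p):
    c,s=np.cos(p[2]),np.sin(p[2]); P=MODEL[n]
    return np.c_[P[:,0]*c-P[:,1]*s+p[0],P[:,0]*s+P[:,1]*c+p[1],P[:,2]]
def fit(n,views,yaw=True,p0=None):
    """views: list (cammodel, mask)"""
    fs=[(m,feat(k,True)) for m,k in views]
    if p0 is None:
        m,f=fs[0]; p0=ground(m,f[:2],.02)[:2]
    best=None
    for y0 in (np.linspace(0,np.pi,6,endpoint=False) if yaw else [0]):
        def res(p):
            p=np.r_[p,0][:3]; o=[]
            for m,f in fs:
                g=feat(cv2.convexHull(proj(m,world(n,p)).astype(np.float32)))
                o.append((g-f)*[1,1,3,3,3])
            return np.concatenate(o)
        r=least_squares(res,[*p0[:2],y0] if yaw else p0[:2],x_scale=[.01,.01,.1][:3 if yaw else 2],loss="soft_l1")
        if best is None or r.cost<best.cost: best=r
    return best.x,np.sqrt(2*best.cost),best.fun
E
cat > m1.py <<'E'
from plant import robot, imaging, models
from h import *
import pickle
cams={n:imaging.camera_model(n) for n in("scene","side")}
ims={}
out={}
for n in cams: ims[n]=imaging.read_camera(n)
for t in ("bottle_a","jar_a","slide_box","bottle_tray","jar_tray","box_tray","beaker","flask"):
    for n in cams:
        L=models.outline_of(n,t); out[n,t]=L
        print(n,t,[(np.round(d["pixel"]).astype(int).tolist(),int(d["pixels"].sum()),round(d["confidence"],2)) for d in L])
pickle.dump((cams,ims,out),open("d.pkl","wb"))
print(robot.read_state()["t"])
E
python3 m1.py
```

```text
scene bottle_a [([285, 169], 318, 0.65), ([308, 109], 232, 0.54)]
side bottle_a [([229, 205], 336, 0.71), ([148, 180], 278, 0.63)]
scene jar_a [([294, 138], 275, 0.8), ([204, 225], 420, 0.57)]
side jar_a [([277, 265], 600, 0.62), ([186, 198], 368, 0.61)]
scene slide_box [([260, 195], 549, 0.97)]
side slide_box [([250, 224], 697, 0.56), ([148, 180], 307, 0.42)]
scene bottle_tray [([345, 193], 1037, 0.94)]
side bottle_tray [([269, 184], 755, 0.96)]
scene jar_tray [([269, 255], 1882, 0.98), ([102, 342], 2634, 0.82), ([139, 252], 1842, 0.73), ([314, 312], 2289, 0.65)]
side jar_tray [([297, 332], 3233, 0.94), ([324, 236], 1372, 0.75), ([434, 378], 4784, 0.69), ([384, 222], 1238, 0.56)]
scene box_tray []
side box_tray [([206, 172], 413, 0.7), ([184, 196], 368, 0.51)]
scene beaker [([358, 244], 734, 0.78)]
side beaker []
scene flask [([399, 178], 487, 0.6)]
side flask [([261, 161], 315, 0.62)]
1.05
```

```bash
cat > f1.py <<'E'
from h import *
import pickle
cams,ims,out=pickle.load(open("d.pkl","rb"))
def near(n,px,rng=None,box=45):
    # teal mask component
    h=cv2.cvtColor(ims[n],cv2.COLOR_BGR2HSV)
    m=((h[...,0]>75)&(h[...,0]<98)&(h[...,1]>70)).astype(np.uint8)
    m=cv2.morphologyEx(m,cv2.MORPH_CLOSE,np.ones((5,5)))
    k,l=cv2.connectedComponents(m)
    y,x=px[1],px[0]; w=l[y-6:y+7,x-6:x+7].ravel(); w=w[w>0]
    c=np.bincount(w).argmax(); mm=(l==c).astype(np.uint8)
    hull=cv2.convexHull(cv2.findContours(mm,0,2)[0][0]); o=np.zeros_like(mm); cv2.fillPoly(o,[hull],1); return o>0
def net(n,t,px):
    L=out[n,t]; d=min(L,key=lambda d:np.hypot(*(np.array(d["pixel"])-px))); return d["pixels"]
jobs=[("bottle1","bottle","bottle_a",(288,172),(229,205)),("bottle2","bottle","bottle_a",(310,108),(148,180)),
("jar1","jar","jar_a",(296,139),(186,198)),("jar2","jar","jar_a",(205,224),(277,265)),("box","slide_box","slide_box",(259,193),(250,226)),
("bottle_tray","bottle_tray",None,(347,193),(269,186)),("jar_tray","jar_tray",None,(270,253),(323,236)),("box_tray","box_tray",None,(361,139),(206,172))]
res={}
vis={n:ims[n].copy() for n in ims}
for name,mod,t,a_,b_ in jobs:
    yaw=mod not in("bottle","jar")
    vs=[]
    for n,px in(("scene",a_),("side",b_)):
        vs.append((cams[n],near(n,px) if t is None else net(n,t,px)))
    x,c,f=fit(mod,vs,yaw); xs=[fit(mod,[v],yaw)[0] for v in vs]
    res[name]=x
    print(name,np.round(x,4),"cost",round(c,2),"each",[np.round(q,3).tolist() for q in xs],"rad",round(np.hypot(*x[:2]),3))
    if t:
        pass
    for n in cams:
        hull=cv2.convexHull(proj(cams[n],world(mod,np.r_[x,0][:3])).astype(np.float32))
        cv2.polylines(vis[n],[np.round(hull*16).astype(np.int32)],True,(0,255,255),1,cv2.LINE_AA,4)
for n in vis:
    x0,y0,x1,y1={"scene":(180,80,440,275),"side":(120,130,390,330)}[n]
    cv2.imwrite(f"pics/fit_{n}.png",cv2.resize(vis[n][y0:y1,x0:x1],None,fx=2.9,fy=2.9,interpolation=cv2.INTER_CUBIC))
pickle.dump(res,open("res.pkl","wb"))
print("beaker",ground(cams["scene"],(357,255),0),"flask",ground(cams["scene"],(399,180),.01))
E
python3 f1.py
```

```text
bottle1 [ 0.4771 -0.0205] cost 1.49 each [[0.472, -0.019], [0.48, -0.019]] rad 0.478
bottle2 [0.3909 0.2916] cost 0.91 each [[0.388, 0.295], [0.393, 0.293]] rad 0.488
jar1 [0.42  0.136] cost 0.91 each [[0.418, 0.138], [0.422, 0.138]] rad 0.441
jar2 [ 0.3756 -0.3043] cost 0.92 each [[0.374, -0.304], [0.377, -0.305]] rad 0.483
box [ 0.4388 -0.1237 -0.0027] cost 2.59 each [[0.437, -0.125, -0.003], [0.443, -0.126, -0.001]] rad 0.456
bottle_tray [0.6596 0.0179 0.    ] cost 3.44 each [[0.657, 0.014, 0.0], [0.661, 0.012, -0.0]] rad 0.66
jar_tray [ 0.5692 -0.2802  0.0044] cost 0.94 each [[0.567, -0.278, 0.002], [0.556, -0.295, 0.0]] rad 0.634
box_tray [ 0.598   0.271  -0.0041] cost 1.95 each [[0.603, 0.267, -0.001], [0.587, 0.254, 0.0]] rad 0.657
beaker [ 0.77205369 -0.15997953  0.        ] flask [0.77966284 0.15855178 0.01      ]
```

```bash
python3 - <<'E'
s=open('h.py').read()
s=s.replace("""        r=least_squares(res,[*p0[:2],y0] if yaw else p0[:2],x_scale=[.01,.01,.1][:3 if yaw else 2],loss="soft_l1")
        if best is None or r.cost<best.cost: best=r
    return best.x,np.sqrt(2*best.cost),best.fun""","""        st=np.array([*p0[:2],y0] if yaw else p0[:2]); sc=np.array([.1,.1,1.])[:len(st)]
        r=least_squares(lambda u:res(st+(u-1)*sc),np.ones(len(st)),diff_step=3e-3,loss="soft_l1")
        if best is None or r.cost<best[0].cost: best=(r,st+(r.x-1)*sc)
    return best[1],np.sqrt(2*best[0].cost),best[0].fun""")
open('h.py','w').write(s)
E
python3 f1.py
```

```text
bottle1 [ 0.4773 -0.0206] cost 1.49 each [[0.475, -0.019], [0.48, -0.019]] rad 0.478
bottle2 [0.3908 0.2918] cost 0.9 each [[0.389, 0.294], [0.392, 0.291]] rad 0.488
jar1 [0.4205 0.136 ] cost 0.88 each [[0.419, 0.137], [0.422, 0.136]] rad 0.442
jar2 [ 0.3758 -0.3048] cost 0.88 each [[0.374, -0.304], [0.377, -0.305]] rad 0.484
box [ 0.4412 -0.1282 -0.215 ] cost 0.64 each [[0.441, -0.127, -0.227], [0.441, -0.129, -0.173]] rad 0.459
bottle_tray [0.6598 0.0174 2.9232] cost 0.85 each [[0.659, 0.019, -0.204], [0.662, 0.018, -0.237]] rad 0.66
jar_tray [ 0.5693 -0.2801 -0.0123] cost 0.83 each [[0.568, -0.28, 3.135], [0.572, -0.279, -0.019]] rad 0.634
box_tray [ 0.6006  0.2771 -0.0476] cost 1.08 each [[0.598, 0.28, 3.136], [0.603, 0.278, -0.084]] rad 0.661
beaker [ 0.77205369 -0.15997953  0.        ] flask [0.77966284 0.15855178 0.01      ]
```

View pics/fit_scene.png

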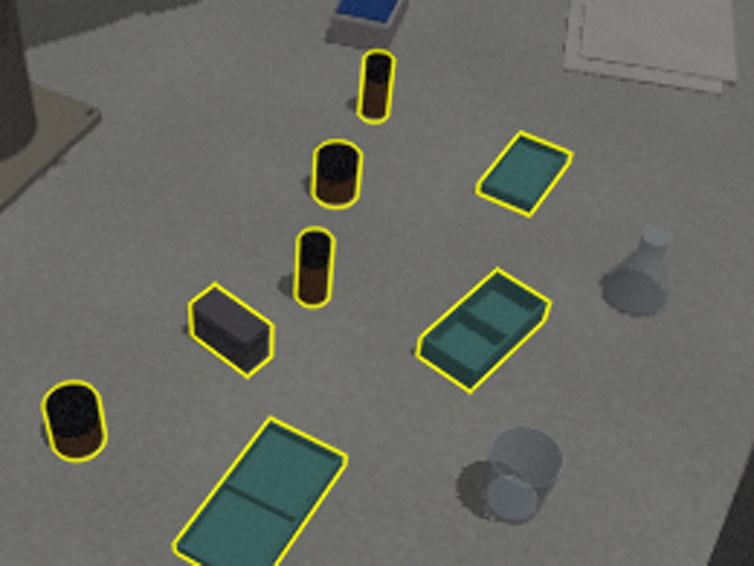

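View pics/fit_side.png

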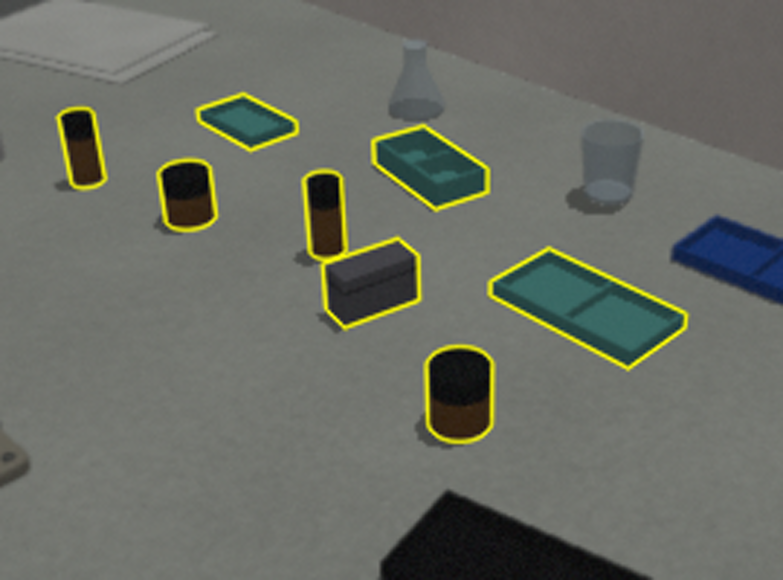

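The enlarged overlays confirm the identities. Bottles are at (.477,-.020) and (.391,.292), jars at (.420,.136) and (.376,-.305), and the box at (.441,-.128). The deep teal tray, the large shallow teal tray and the undivided tray outlines all match their given sizes. Next is a move planner.

```bash
cat > plan.py <<'E'
# usage: plan.py x y z jawdeg [grip] [vmax mm/row]
import sys
from plant import robot
from h import *
s=robot.read_state(); p=np.array(s["tool_pos"]); Rt=R.from_rotvec(s["orientation"]).as_matrix()
def jaw(M): return np.degrees(np.arctan2(M[1,2],M[0,2]))
print("t %.2f pos %s jaw %.1f tilt %.2f open %.4f F %s q %s"%(s["t"],np.round(p,4),jaw(Rt),np.degrees(np.arccos(-Rt[2,1])),s["opening"],np.round(s["force"],1),np.round(s["q"],2)))
if len(sys.argv)>4:
    x,y,z,jd=map(float,sys.argv[1:5]); v=float(sys.argv[5])/1000 if len(sys.argv)>5 else .045
    d=np.array([x,y,z])-p; cand=[jd+k*180 for k in(-2,-1,0,1,2)]
    j0=jaw(Rt); jt=min(cand,key=lambda c:abs(c-j0)); dj=jt-j0
    # final orientation: y down, z along jaw
    c,sn=np.cos(np.radians(jt)),np.sin(np.radians(jt)); zt=np.array([c,sn,0]); yt=np.array([0,0,-1.]); xt=np.cross(yt,zt)
    Rf=np.c_[xt,yt,zt]; rel=R.from_matrix(Rt.T@Rf).as_rotvec(degrees=True)
    n=max(1,int(np.ceil(np.linalg.norm(d)/v)),int(np.ceil(np.abs(rel).max()/8.2)))
    M=R.from_matrix(Rt); st=R.from_rotvec(rel/n,degrees=True)
    print("total rel",np.round(rel,2),"rows",n,"dq6 ~",round(np.radians(dj),2))
    for i in range(n):
        print(np.round(M.inv().apply(d/n),4).tolist(),np.round(rel/n,2).tolist()); M=M*st
E
python3 plan.py 0.391 0.292 0.2 0
```

```text
t 1.05 pos [0.2435 0.5484 0.2376] jaw 66.1 tilt 0.00 open 0.0930 F [-0.2 -0.  -0.4] q [ 1.07  0.13  1.49 -0.    1.52 -0.09]
total rel [-0.   66.06  0.  ] rows 9 dq6 ~ -1.15
[0.0265, 0.0042, -0.0194] [-0.0, 7.34, 0.0]
[0.0288, 0.0042, -0.0158] [-0.0, 7.34, 0.0]
[0.0306, 0.0042, -0.012] [-0.0, 7.34, 0.0]
[0.0319, 0.0042, -0.008] [-0.0, 7.34, 0.0]
[0.0326, 0.0042, -0.0039] [-0.0, 7.34, 0.0]
[0.0329, 0.0042, 0.0003] [-0.0, 7.34, 0.0]
[0.0326, 0.0042, 0.0045] [-0.0, 7.34, 0.0]
[0.0317, 0.0042, 0.0086] [-0.0, 7.34, 0.0]
[0.0304, 0.0042, 0.0126] [-0.0, 7.34, 0.0]
```

Call:
{"op": "carry_out", "data": {
  "motion": [0.0265,0.004,-0.0195,0,7.3,0,1,0.029,0.004,-0.016,0,7.3,0,1,0.0305,0.004,-0.012,0,7.3,0,1,0.032,0.004,-0.008,0,7.3,0,1,0.0325,0.004,-0.004,0,7.3,0,1],
  "squeeze": 25
}}

```text
t: 1.55
tool_pos: [0.3249, 0.4043, 0.2173]
orientation: [-1.403, 0.833, -0.832]
force: [0.6, -0.0, 0.4]
opening: 0.0927
```

Call:
{"op": "carry_out", "data": {
  "motion": [0.033,0.004,0,0,7.3,0,1,0.0325,0.004,0.0045,0,7.3,0,1,0.0315,0.004,0.0085,0,7.3,0,1,0.0305,0.004,0.0125,0,7.3,0,1,0,0,0,0,0,0,1]
}}

```text
t: 2.05
tool_pos: [0.3911, 0.2813, 0.2006]
orientation: [-1.188, 1.236, -1.236]
force: [0.2, 0.3, 0.1]
opening: 0.093
```

```bash
python3 plan.py 0.391 0.292 0.15 0; python3 - <<'E'
from plant import imaging
import cv2
cv2.imwrite("pics/w1.png",imaging.read_camera("wrist"))
E
```

```text
t 2.05 pos [0.3911 0.2813 0.2006] jaw -2.2 tilt 0.19 open 0.0930 F [0.2 0.3 0.1] q [ 0.52 -0.18  1.86  0.    1.46  0.55]
total rel [-0.14 -2.15 -0.13] rows 2 dq6 ~ 0.04
[-0.0053, 0.0253, -0.0003] [-0.07, -1.08, -0.06]
[-0.0053, 0.0253, -0.0002] [-0.07, -1.08, -0.06]
```

View pics/w1.png

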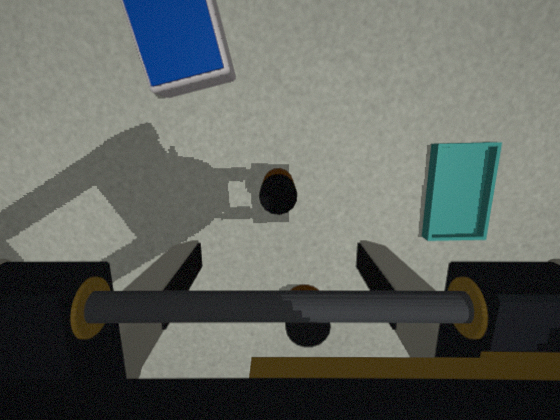

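Wrist view: bottle 2's cap is at about (279,192), centred between the fingers. The undivided tray is at (460,190), and a jar is at (305,318) under the gripper. I'll check this against the fit while lowering.

```bash
python3 - <<'E'
from plant import imaging
from h import *
m=imaging.camera_model("wrist")
print(proj(m,[[.391,.292,.08],[.391,.292,.0]]),ground(m,(278.5,193),.08), ground(m,(461,190),.016), np.round(m["position"],3))
E
```

```text
[[278.53023003 202.55614869]
 [278.32198218 187.75634322]] [0.39127892 0.30101495 0.08      ] [0.5977924  0.28489115 0.016     ] [0.392 0.353 0.349]
```

Call:
{"op": "carry_out", "data": {
  "motion": [-0.0055,0.03,0,0,-1,0,1,-0.005,0.03,0,0,-1,0,1,0,0.03,0,0,0,0,1,0,0.02,0,0,0,0,1,0,0,0,0,0,0,1]
}}

```text
t: 2.6
tool_pos: [0.3912, 0.2997, 0.091]
orientation: [-1.204, 1.197, -1.195]
force: [-0.5, -1.2, -0.5]
opening: 0.0929
```

```bash
python3 plan.py 0.391 0.292 0.052 0
```

```text
t 2.60 pos [0.3912 0.2997 0.091 ] jaw 0.9 tilt 0.67 open 0.0929 F [-0.5 -1.2 -0.5] q [ 0.55 -0.05  1.95  0.    1.23  0.53]
total rel [-0.41  0.88 -0.53] rows 1 dq6 ~ -0.02
[0.008, 0.0389, -0.0006] [-0.41, 0.88, -0.53]
```

The arm was still settling at that picture, so I'm retaking it with the pose read first.

```bash
python3 - <<'E'
from plant import imaging, robot
from h import *
imaging.read_camera("wrist")
m=imaging.camera_model("wrist"); im=imaging.read_camera("wrist")
print(np.round(robot.read_state()["tool_pos"],4),np.round(m["position"],4))
for y in (.292,.30):
    hull=cv2.convexHull(proj(m,cyl(.018,.08)+[.391,y,0]).astype(np.float32))
    cv2.polylines(im,[np.round(hull*16).astype(np.int32)],True,(0,255,255) if y<.295 else (0,0,255),1,cv2.LINE_AA,4)
hull=cv2.convexHull(proj(m,world("box_tray",[.6006,.277,-.048])).astype(np.float32))
cv2.polylines(im,[np.round(hull*16).astype(np.int32)],True,(0,255,255),1,cv2.LINE_AA,4)
cv2.imwrite("pics/w2.png",im)
E
python3 plan.py 0.391 0.292 0.052 0
```

```text
[0.393  0.3005 0.094 ] [0.3893 0.369  0.2407]
t 2.70 pos [0.393  0.3005 0.094 ] jaw 0.8 tilt 0.89 open 0.0931 F [0.6 0.1 0.1] q [ 0.55 -0.05  1.94  0.    1.23  0.53]
total rel [-0.62  0.83 -0.64] rows 1 dq6 ~ -0.01
[0.0089, 0.0418, -0.0026] [-0.62, 0.83, -0.64]
```

View pics/w2.png

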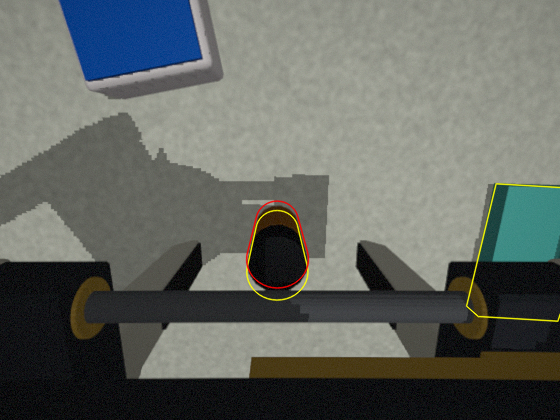

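Bottle's outline lies between the yellow (y=.292) and red (y=.300) predictions, so I'll use y≈.295. The box tray overlay agrees with the image.

Call:
{"op": "carry_out", "data": {
  "motion": [0.003,0.015,-0.001,-0.3,0.4,-0.3,1,0.0025,0.015,-0.001,-0.3,0.4,-0.3,1,0,0.008,0,0,0,0,1,0,0,0,0,0,0,1,0,0,0,0,0,0,1]
}}

```text
t: 3.2
tool_pos: [0.3935, 0.297, 0.0569]
orientation: [-1.204, 1.206, -1.208]
force: [-0.5, -0.4, -0.8]
opening: 0.093
```

```bash
python3 plan.py 0.391 0.295 0.052 0
```

```text
t 3.20 pos [0.3935 0.297  0.0569] jaw 0.1 tilt 0.35 open 0.0930 F [-0.5 -0.4 -0.8] q [0.54 0.01 1.96 0.   1.17 0.54]
total rel [-0.29  0.07 -0.2 ] rows 1 dq6 ~ -0.0
[0.002, 0.0049, -0.0025] [-0.29, 0.07, -0.2]
```

Call:
{"op": "carry_out", "data": {
  "motion": [0.002,0.004,-0.002,0,0,0,1,0,0,0,0,0,0,0,0,0,0,0,0,0,-0.3,0,0,0,0,0,0,-1,0,0,0,0,0,0,-1],
  "squeeze": 25
}}

```text
t: 3.7
tool_pos: [0.3923, 0.2952, 0.0538]
orientation: [-1.201, 1.206, -1.208]
force: [-0.6, -0.1, 0.1]
opening: 0.0655
```

Call:
{"op": "carry_out", "data": {
  "motion": [0,0,0,0,0,0,-1,0,0,0,0,0,0,-1,0,-0.01,0,0,0,0,-1,0,-0.02,0,0,0,0,-1,0,-0.02,0,0,0,0,-1]
}}

```text
t: 4.2
tool_pos: [0.3897, 0.2937, 0.1033]
orientation: [-1.208, 1.208, -1.208]
force: [0.4, 1.4, -0.9]
opening: 0.0353
```

```bash
python3 plan.py 0.667 0.049 0.14 0
```

```text
t 4.20 pos [0.3897 0.2937 0.1033] jaw 0.1 tilt 0.12 open 0.0353 F [ 0.4  1.4 -0.9] q [ 0.54 -0.07  1.94  0.    1.26  0.54]
total rel [-0.09  0.06 -0.08] rows 9 dq6 ~ -0.0
[0.0272, -0.0041, 0.0308] [-0.01, 0.01, -0.01]
[0.0272, -0.0041, 0.0308] [-0.01, 0.01, -0.01]
[0.0272, -0.0041, 0.0308] [-0.01, 0.01, -0.01]
[0.0272, -0.0041, 0.0308] [-0.01, 0.01, -0.01]
[0.0272, -0.0041, 0.0308] [-0.01, 0.01, -0.01]
[0.0272, -0.0041, 0.0308] [-0.01, 0.01, -0.01]
[0.0272, -0.0041, 0.0308] [-0.01, 0.01, -0.01]
[0.0272, -0.0041, 0.0308] [-0.01, 0.01, -0.01]
[0.0272, -0.0041, 0.0308] [-0.01, 0.01, -0.01]
```

Bottle gripped (opening 35 mm). Carrying it to the far bay.

Call:
{"op": "carry_out", "data": {
  "motion": [0.015,-0.004,0.017,0,0,0,-1,0.027,-0.004,0.031,0,0,0,-1,0.027,-0.004,0.031,0,0,0,-1,0.027,-0.004,0.031,0,0,0,-1,0.027,-0.004,0.031,0,0,0,-1]
}}

```text
t: 4.7
tool_pos: [0.5344, 0.1721, 0.1316]
orientation: [-1.204, 1.199, -1.201]
force: [0.2, 1.1, -1.0]
opening: 0.0359
```

Call:
{"op": "carry_out", "data": {
  "motion": [0.027,-0.004,0.031,0,0,0,-1,0.027,-0.004,0.031,0,0,0,-1,0.027,0,0.031,0,0,0,-1,0.015,0,0.017,0,0,0,-1,0.008,0,0.008,0,0,0,-1]
}}

```text
t: 5.2
tool_pos: [0.6608, 0.0609, 0.145]
orientation: [-1.199, 1.199, -1.206]
force: [-0.1, -0.8, -0.9]
opening: 0.0356
```

```bash
python3 plan.py 0.667 0.049 0.1 0
```

```text
t 5.20 pos [0.6608 0.0609 0.145 ] jaw 0.4 tilt 0.75 open 0.0356 F [-0.1 -0.8 -0.9] q [0.01 0.34 1.41 0.01 1.37 0.  ]
total rel [-0.68  0.36 -0.33] rows 2 dq6 ~ -0.01
[0.0061, 0.0225, 0.0028] [-0.34, 0.18, -0.16]
[0.006, 0.0225, 0.0029] [-0.34, 0.18, -0.16]
```

Call:
{"op": "carry_out", "data": {
  "motion": [0.006,0.015,0.003,-0.3,0.2,-0.2,-1,0.004,0.015,0.002,-0.3,0.2,-0.2,-1,0.001,0.01,0.001,0,0,0,-1,0,0,0,0,0,0,-1,0,0,0,0,0,0,-1]
}}

```text
t: 5.7
tool_pos: [0.6646, 0.0512, 0.0998]
orientation: [-1.213, 1.212, -1.208]
force: [-0.4, -0.2, -0.1]
opening: 0.0352
```

```bash
cat > look.py <<'E'
import sys
from plant import imaging
import cv2
tag=sys.argv[1]
out=[]
for n in sys.argv[2:]:
    n,x0,y0,x1,y1=n.split(","); x0,y0,x1,y1=map(int,(x0,y0,x1,y1))
    im=imaging.read_camera(n)[y0:y1,x0:x1]; s=560/im.shape[0]; s=min(s,395/im.shape[1])
    out.append(cv2.resize(im,None,fx=s,fy=s,interpolation=cv2.INTER_CUBIC))
h=max(o.shape[0] for o in out)
cv2.imwrite(f"pics/{tag}.png",cv2.hconcat([cv2.copyMakeBorder(o,0,h-o.shape[0],0,0,cv2.BORDER_CONSTANT) for o in out]))
E
python3 plan.py 0.667 0.049 0.058 0; python3 look.py l1 scene,300,100,420,240 side,220,110,340,220
```

```text
t 5.70 pos [0.6646 0.0512 0.0998] jaw -0.0 tilt 0.26 open 0.0352 F [-0.4 -0.2 -0.1] q [ 0.    0.41  1.42 -0.    1.32  0.  ]
total rel [ 0.25 -0.    0.07] rows 1 dq6 ~ 0.0
[0.0022, 0.0418, 0.0026] [0.25, -0.0, 0.07]
```

View pics/l1.png

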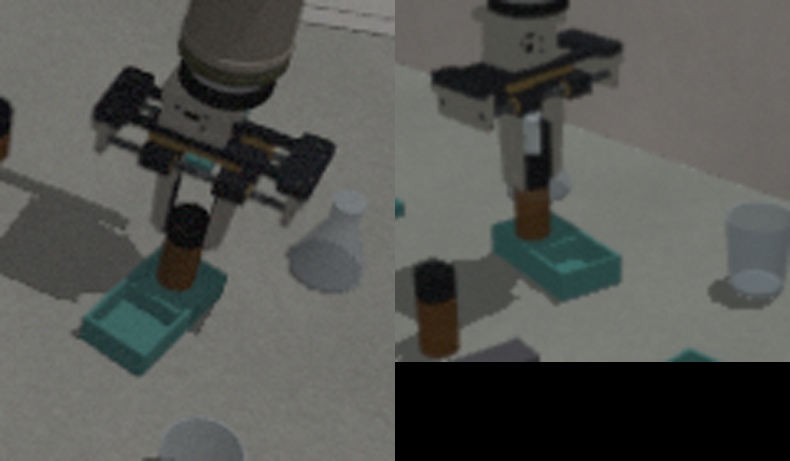

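The bottle hangs straight over the far bay, with its base above the rim, in both views. Lowering now.

Call:
{"op": "carry_out", "data": {
  "motion": [0.001,0.012,0.001,0.2,0,0,-1,0.001,0.012,0.001,0,0,0,-1,0,0.01,0,0,0,0,-1,0,0.003,0,0,0,0,-1,0,0,0,0,0,0,-1]
}}

```text
t: 6.3
tool_pos: [0.6719, 0.0498, 0.0722]
orientation: [-1.202, 1.198, -1.215]
force: [0.6, -0.3, -1.3]
opening: 0.0358
```

```bash
python3 plan.py 0.667 0.049 0.058 0
```

```text
t 6.30 pos [0.6719 0.0498 0.0722] jaw 0.1 tilt 0.73 open 0.0358 F [ 0.6 -0.3 -1.3] q [-0.    0.44  1.43 -0.    1.26 -0.  ]
total rel [-0.72  0.09  0.08] rows 1 dq6 ~ -0.0
[0.0008, 0.0142, -0.0051] [-0.72, 0.09, 0.08]
```

Call:
{"op": "carry_out", "data": {
  "motion": [0.001,0.007,-0.003,-0.4,0,0,-1,0,0.005,-0.002,-0.3,0,0,-1,0,0.002,0,0,0,0,-1,0,0,0,0,0,0,-1,0,0,0,0,0,0,-1]
}}

```text
t: 6.8
tool_pos: [0.6727, 0.0492, 0.0691]
orientation: [-1.201, 1.197, -1.215]
force: [-1.4, 0.3, 3.1]
opening: 0.0352
```

```bash
python3 plan.py 0.667 0.049 0.058 0;python3 plan.py;  python3 plan.py
```

```text
t 6.80 pos [0.6727 0.0492 0.0691] jaw 0.1 tilt 0.78 open 0.0352 F [-1.4  0.3  3.1] q [-0.    0.44  1.43 -0.    1.25 -0.  ]
total rel [-0.78  0.12  0.05] rows 1 dq6 ~ -0.0
[0.0001, 0.011, -0.0059] [-0.78, 0.12, 0.05]
t 6.80 pos [0.6727 0.0492 0.0691] jaw 0.1 tilt 0.78 open 0.0352 F [-1.4  0.3  3.1] q [-0.    0.44  1.43 -0.    1.25 -0.  ]
t 6.80 pos [0.6727 0.0492 0.0691] jaw 0.1 tilt 0.78 open 0.0352 F [-1.4  0.3  3.1] q [-0.    0.44  1.43 -0.    1.25 -0.  ]
```

Upward force of 3 N appears earlier than expected, so I'll look.

```bash
python3 look.py l2 scene,300,120,400,240 side,220,110,320,220
```

```text
(no output)
```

View pics/l2.png

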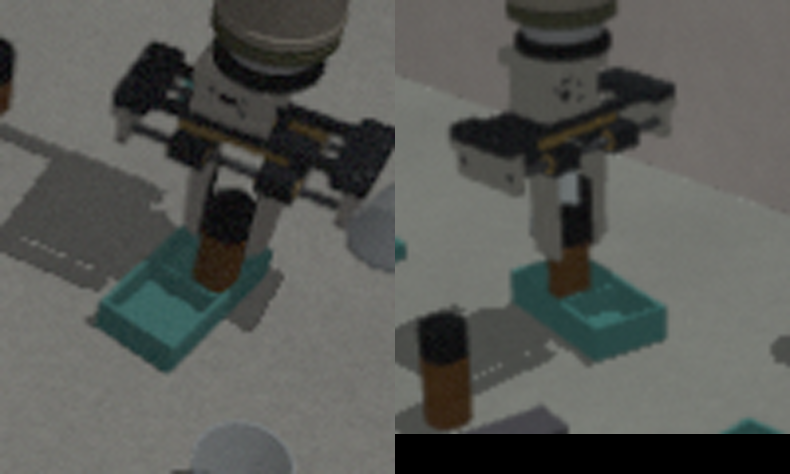

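```bash
cat > ov.py <<'E'
# ov.py tag  model:x:y:yaw:z ... crops follow after --
import sys
from plant import imaging
from h import *
i=sys.argv.index("--"); items=[a.split(":") for a in sys.argv[2:i]]
out=[]
cols=[(0,255,255),(0,0,255),(255,0,255),(255,255,0)]
for c in sys.argv[i+1:]:
    n,x0,y0,x1,y1=c.split(","); x0,y0,x1,y1=map(int,(x0,y0,x1,y1))
    m=imaging.camera_model(n); im=imaging.read_camera(n)
    s=min(560/(y1-y0),395/(x1-x0)); im=cv2.resize(im[y0:y1,x0:x1],None,fx=s,fy=s,interpolation=cv2.INTER_CUBIC)
    for k,it in enumerate(items):
        x,y,yaw,z=map(float,it[1:5]); 
        hull=cv2.convexHull(proj(m,world(it[0],[x,y,yaw])+[0,0,z]).astype(np.float32)); hull=(hull-[x0-.0,y0-.0])*s+s/2-.5
        cv2.polylines(im,[np.round(hull*16).astype(np.int32)],True,cols[k%4],1,cv2.LINE_AA,4)
    out.append(im)
h=max(o.shape[0] for o in out)
cv2.imwrite(f"pics/{sys.argv[1]}.png",cv2.hconcat([cv2.copyMakeBorder(o,0,h-o.shape[0],0,0,cv2.BORDER_CONSTANT) for o in out]))
E
python3 ov.py l3 bottle_tray:.66:.0175:-.218:0 bottle:.6727:.0492:0:.013 bottle:.667:.049:0:.004 -- scene,300,120,400,240 side,220,110,320,220; python3 plan.py
```

```text
t 7.00 pos [0.6727 0.0492 0.0691] jaw 0.1 tilt 0.77 open 0.0354 F [0.1 1.3 3.8] q [-0.    0.44  1.43 -0.    1.25 -0.  ]
```

View pics/l3.png

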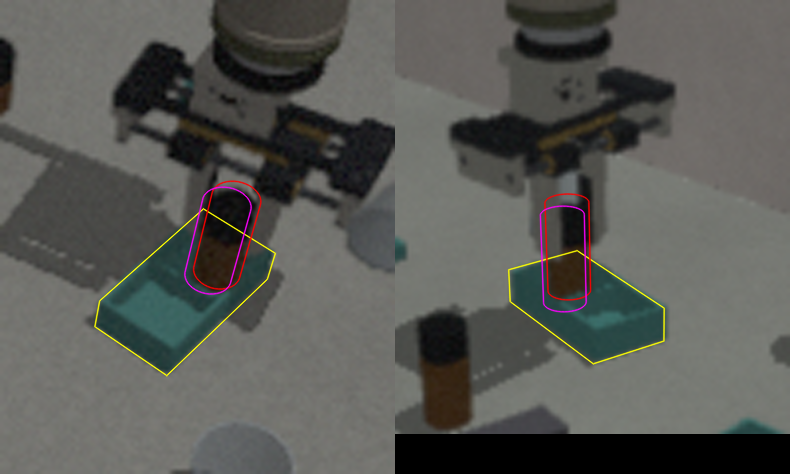

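The overlay and force agree that the bottle's base already rests on the bay floor. The lift began before the fingers had fully closed, so the grip is about 65 mm up. It stands about 5 mm off the bay centre, within tolerance, so I'm releasing.

Call:
{"op": "carry_out", "data": {
  "motion": [0,0,0,0,0,0,0.1,0,0,0,0,0,0,0.3,0,0,0,0,0,0,0.4,0,0,0,0,0,0,0.4,0,0,0,0,0,0,0.4]
}}

```text
t: 7.5
tool_pos: [0.6712, 0.0489, 0.0663]
orientation: [-1.204, 1.2, -1.213]
force: [0.5, 1.0, -0.6]
opening: 0.0649
```

Call:
{"op": "carry_out", "data": {
  "motion": [0,-0.02,0,0,0,0,0.4,0,-0.03,0,0,0,0,0.4,0,-0.03,0,0,0,0,0.4,0,-0.02,0,0,0,0,0.4,0,0,0,0,0,0,0.4]
}}

```text
t: 8.0
tool_pos: [0.6684, 0.0489, 0.1668]
orientation: [-1.208, 1.204, -1.211]
force: [0.3, -0.3, 0.0]
opening: 0.0648
```

```bash
python3 plan.py 0.477 -0.0205 0.15 0; python3 ov.py l4 bottle_tray:.66:.0175:-.218:0 bottle:.672:.049:0:.004 -- scene,300,120,400,240 side,220,110,320,220
```

```text
t 8.00 pos [0.6684 0.0489 0.1668] jaw 0.1 tilt 0.26 open 0.0648 F [ 0.3 -0.3  0. ] q [-0.    0.35  1.36 -0.    1.42 -0.  ]
total rel [-0.25  0.11  0.08] rows 5 dq6 ~ -0.0
[0.0138, 0.0032, -0.0383] [-0.05, 0.02, 0.02]
[0.0138, 0.0032, -0.0383] [-0.05, 0.02, 0.02]
[0.0138, 0.0033, -0.0383] [-0.05, 0.02, 0.02]
[0.0139, 0.0033, -0.0383] [-0.05, 0.02, 0.02]
[0.0139, 0.0033, -0.0383] [-0.05, 0.02, 0.02]
```

View pics/l4.png

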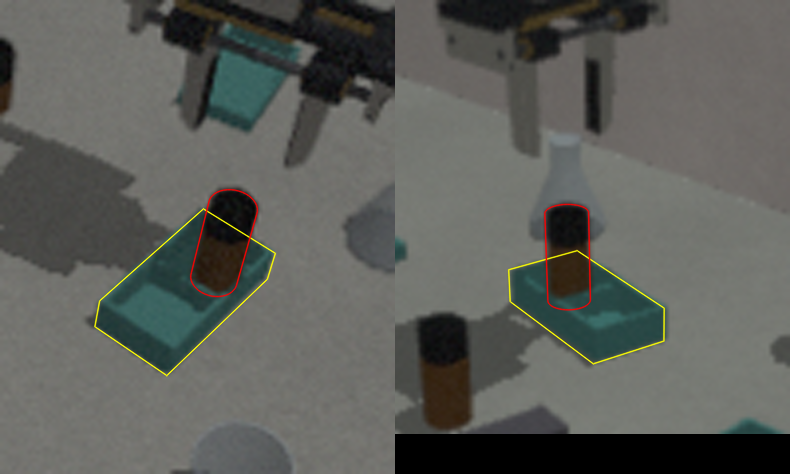

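Bottle 2 stands upright on the bay floor, about 5 mm from centre. Now for bottle 1.

Call:
{"op": "carry_out", "data": {
  "motion": [0.014,0.003,-0.038,0,0,0,0.4,0.014,0.003,-0.038,0,0,0,0.4,0.014,0.003,-0.038,0,0,0,0.4,0.014,0.004,-0.038,0,0,0,0.4,0.009,0.005,-0.025,0,0,0,0.4]
}}

```text
t: 8.6
tool_pos: [0.4801, -0.0167, 0.1311]
orientation: [-1.224, 1.219, -1.198]
force: [1.1, -0.7, -0.7]
opening: 0.0651
```

Call:
{"op": "carry_out", "data": {
  "motion": [0.002,0.002,-0.004,0,0,0,0.4,0,0,0,0,0,0,0.4,0,0,0,0,0,0,0.4,0,0,0,0,0,0,0.4,0,0,0,0,0,0,0.4]
}}

```text
t: 9.1
tool_pos: [0.4729, -0.0184, 0.124]
orientation: [-1.228, 1.226, -1.194]
force: [-0.6, 1.0, 0.0]
opening: 0.065
```

```bash
python3 plan.py 0.477 -0.0205 0.052 0 20; python3 ov.py w3 bottle:.477:-.0205:0:0 bottle:.477:-.0135:0:0 -- wrist,150,100,410,380; python3 plan.py
```

```text
t 9.10 pos [ 0.4729 -0.0184  0.124 ] jaw 0.2 tilt 1.44 open 0.0650 F [-0.6  1.   0. ] q [-0.15 -0.11  1.94 -0.    1.33 -0.15]
total rel [ 1.43  0.18 -0.09] rows 4 dq6 ~ -0.0
[0.0006, 0.018, 0.0015] [0.36, 0.04, -0.02]
[0.0005, 0.018, 0.0014] [0.36, 0.04, -0.02]
[0.0005, 0.018, 0.0013] [0.36, 0.04, -0.02]
[0.0005, 0.018, 0.0011] [0.36, 0.04, -0.02]
t 9.15 pos [ 0.4729 -0.0184  0.124 ] jaw 0.2 tilt 1.43 open 0.0654 F [-0.4  0.5  0.3] q [-0.15 -0.11  1.94 -0.    1.33 -0.15]
```

View pics/w3.png

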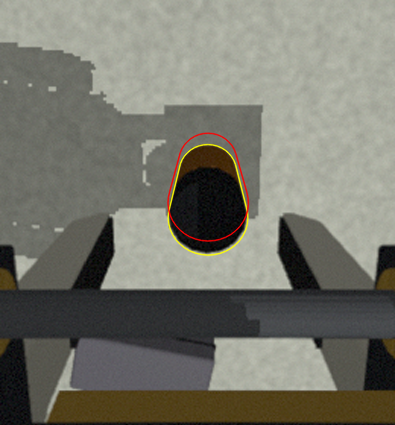

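The yellow prediction for bottle 1 (.477,-.0205) matches the image. Descending, then closing fully before lifting.

Call:
{"op": "carry_out", "data": {
  "motion": [0.001,0.018,0.0015,0.4,0,0,0.4,0.0005,0.018,0.001,0.4,0,0,0.4,0.0005,0.018,0.001,0.4,0,0,0.4,0,0.014,0.001,0.3,0,0,0.4,0,0.003,0,0,0,0,0.4]
}}

```text
t: 9.65
tool_pos: [0.4817, -0.0196, 0.0533]
orientation: [-1.205, 1.2, -1.209]
force: [-0.5, 0.3, 0.4]
opening: 0.0653
```

Call:
{"op": "carry_out", "data": {
  "motion": [0,0,0,0,0,0,0.4,0,0,0,0,0,0,0,0,0,0,0,0,0,-1,0,0,0,0,0,0,-1,0,0,0,0,0,0,-1]
}}

```text
t: 10.15
tool_pos: [0.4839, -0.0196, 0.056]
orientation: [-1.204, 1.197, -1.21]
force: [-1.5, 0.3, 1.3]
opening: 0.0377
```

```bash
python3 plan.py 0.653 -0.014 0.12 0
```

```text
t 10.15 pos [ 0.4839 -0.0196  0.056 ] jaw 0.3 tilt 0.62 open 0.0377 F [-1.5  0.3  1.3] q [-0.15 -0.02  1.99  0.    1.16 -0.15]
total rel [-0.62  0.34 -0.03] rows 5 dq6 ~ -0.01
[-0.0009, -0.0124, 0.034] [-0.12, 0.07, -0.01]
[-0.001, -0.0125, 0.0339] [-0.12, 0.07, -0.01]
[-0.001, -0.0126, 0.0339] [-0.12, 0.07, -0.01]
[-0.001, -0.0127, 0.0339] [-0.12, 0.07, -0.01]
[-0.0011, -0.0127, 0.0339] [-0.12, 0.07, -0.01]
```

Call:
{"op": "carry_out", "data": {
  "motion": [0,0,0,0,0,0,-1,0,0,0,0,0,0,-1,0,-0.01,0,-0.3,0.1,0,-1,0,-0.025,0,-0.3,0.2,0,-1,0,-0.025,0.005,0,0,0,-1]
}}

```text
t: 10.65
tool_pos: [0.485, -0.0192, 0.1149]
orientation: [-1.214, 1.216, -1.204]
force: [0.3, -0.4, -1.1]
opening: 0.0354
```

```bash
python3 plan.py 0.653 -0.014 0.12 0
```

```text
t 10.65 pos [ 0.485  -0.0192  0.1149] jaw -0.0 tilt 0.50 open 0.0354 F [ 0.3 -0.4 -1.1] q [-0.15 -0.08  1.93  0.    1.3  -0.15]
total rel [ 0.49 -0.   -0.09] rows 4 dq6 ~ 0.0
[-0.0013, -0.0016, 0.042] [0.12, -0.0, -0.02]
[-0.0013, -0.0015, 0.042] [0.12, -0.0, -0.02]
[-0.0013, -0.0015, 0.042] [0.12, -0.0, -0.02]
[-0.0013, -0.0014, 0.042] [0.12, -0.0, -0.02]
```

Call:
{"op": "carry_out", "data": {
  "motion": [-0.001,-0.004,0.02,0.1,0,0,-1,-0.001,-0.004,0.04,0.1,0,0,-1,-0.001,0,0.04,0.1,0,0,-1,-0.001,0,0.035,0.1,0,0,-1,-0.001,0,0.018,0,0,0,-1]
}}

```text
t: 11.15
tool_pos: [0.6456, -0.0146, 0.1324]
orientation: [-1.203, 1.204, -1.214]
force: [-1.1, 0.3, -0.9]
opening: 0.0356
```

Call:
{"op": "carry_out", "data": {
  "motion": [0,0,0.008,0,0,0,-1,0,0,0,0,0,0,-1,0,0,0,0,0,0,-1,0,0,0,0,0,0,-1,0,0,0,0,0,0,-1]
}}

```text
t: 11.65
tool_pos: [0.6551, -0.0144, 0.1341]
orientation: [-1.203, 1.205, -1.214]
force: [0.4, 0.3, -1.1]
opening: 0.0354
```

```bash
python3 plan.py 0.653 -0.014 0.062 0 15
```

```text
t 11.65 pos [ 0.6551 -0.0144  0.1341] jaw -0.1 tilt 0.44 open 0.0354 F [ 0.4  0.3 -1.1] q [-0.1   0.34  1.44  0.    1.36 -0.1 ]
total rel [-0.44 -0.07 -0.01] rows 5 dq6 ~ 0.0
[-0.0001, 0.0144, -0.0005] [-0.09, -0.01, -0.0]
[-0.0001, 0.0144, -0.0005] [-0.09, -0.01, -0.0]
[-0.0001, 0.0144, -0.0005] [-0.09, -0.01, -0.0]
[-0.0001, 0.0144, -0.0005] [-0.09, -0.01, -0.0]
[-0.0001, 0.0144, -0.0004] [-0.09, -0.01, -0.0]
```

Call:
{"op": "carry_out", "data": {
  "motion": [0,0.015,-0.001,-0.1,0,0,-1,0,0.015,-0.002,-0.1,0,0,-1,0,0.015,-0.002,-0.1,0,0,-1,0,0.012,-0.001,-0.1,0,0,-1,0,0,0,0,0,0,-1]
}}

```text
t: 12.15
tool_pos: [0.6462, -0.0144, 0.0705]
orientation: [-1.21, 1.213, -1.208]
force: [-0.5, 0.3, -0.6]
opening: 0.0355
```

```bash
python3 plan.py 0.653 -0.014 0.062 0 15;  python3 ov.py l5 bottle_tray:.66:.0175:-.218:0 bottle:.653:-.014:0:.02 -- scene,300,120,400,240 side,220,110,320,220
```

```text
t 12.15 pos [ 0.6462 -0.0144  0.0705] jaw -0.1 tilt 0.17 open 0.0355 F [-0.5  0.3 -0.6] q [-0.1   0.39  1.5   0.    1.26 -0.1 ]
total rel [ 0.17 -0.08 -0.02] rows 1 dq6 ~ 0.0
[-0.0004, 0.0085, 0.0068] [0.17, -0.08, -0.02]
```

View pics/l5.png

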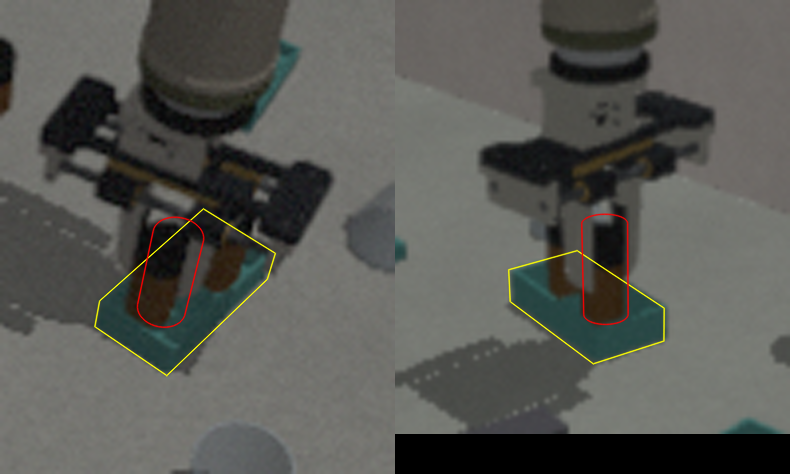

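The bottle is in the near bay and sits a few mm towards −x. Shifting it +6 mm and setting it down.

Call:
{"op": "carry_out", "data": {
  "motion": [0,0.001,0.004,0.1,0,0,-1,0,0.003,0.002,0,0,0,-1,0,0.004,0,0,0,0,-1,0,0.002,0,0,0,0,-1,0,0,0,0,0,0,-1]
}}

```text
t: 12.75
tool_pos: [0.6568, -0.0147, 0.065]
orientation: [-1.204, 1.205, -1.214]
force: [0.6, -0.2, -0.9]
opening: 0.0356
```

```bash
python3 plan.py 0.653 -0.014 0.060 0 15
```

```text
t 12.75 pos [ 0.6568 -0.0147  0.065 ] jaw -0.1 tilt 0.40 open 0.0356 F [ 0.6 -0.2 -0.9] q [-0.1   0.41  1.48  0.    1.24 -0.1 ]
total rel [-0.4  -0.08  0.02] rows 1 dq6 ~ 0.0
[-0.0007, 0.005, -0.0038] [-0.4, -0.08, 0.02]
```

Call:
{"op": "carry_out", "data": {
  "motion": [0,0.003,-0.001,-0.2,0,0,-1,0,0.003,-0.001,-0.1,0,0,-1,0,0.002,0,0,0,0,-1,0,0,0,0,0,0,-1,0,0,0,0,0,0,-1]
}}

```text
t: 13.25
tool_pos: [0.6557, -0.0149, 0.0607]
orientation: [-1.207, 1.207, -1.213]
force: [0.2, 0.1, -2.2]
opening: 0.0359
```

```bash
python3 plan.py 0.653 -0.014 0.060 0 15
```

```text
t 13.25 pos [ 0.6557 -0.0149  0.0607] jaw -0.1 tilt 0.22 open 0.0359 F [ 0.2  0.1 -2.2] q [-0.1   0.41  1.48 -0.    1.24 -0.1 ]
total rel [-0.21 -0.07  0.05] rows 1 dq6 ~ 0.0
[-0.0009, 0.0007, -0.0027] [-0.21, -0.07, 0.05]
```

Call:
{"op": "carry_out", "data": {
  "motion": [0,0.002,0,0,0,0,-1,0,0.001,0,0,0,0,-1,0,0,0,0,0,0,-1,0,0,0,0,0,0,-0.1,0,0,0,0,0,0,0.1]
}}

```text
t: 13.75
tool_pos: [0.6559, -0.015, 0.0594]
orientation: [-1.206, 1.206, -1.213]
force: [-0.5, 0.4, -0.2]
opening: 0.0458
```

Call:
{"op": "carry_out", "data": {
  "motion": [0,0,0,0,0,0,0.4,0,0,0,0,0,0,0.4,0,0,0,0,0,0,0.4,0,-0.02,0,0,0,0,0.4,0,-0.03,0,0,0,0,0.4]
}}

```text
t: 14.25
tool_pos: [0.6515, -0.0145, 0.1033]
orientation: [-1.214, 1.215, -1.207]
force: [0.2, -0.2, 0.3]
opening: 0.0649
```

Call:
{"op": "carry_out", "data": {
  "motion": [0,-0.03,0,0,0,0,0.6,0,-0.02,0,0,0,0,0.6,0,-0.01,0,0,0,0,0.6,0,0,0,0,0,0,0.6,0,0,0,0,0,0,0.6]
}}

```text
t: 14.75
tool_pos: [0.6536, -0.0147, 0.169]
orientation: [-1.21, 1.211, -1.21]
force: [0.1, -0.9, -0.1]
opening: 0.0742
```

```bash
python3 plan.py 0.441 -0.128 0.14 77.7;  python3 ov.py l6 bottle_tray:.66:.0175:-.218:0 bottle:.672:.049:0:.004 bottle:.6557:-.0149:0:.004 -- scene,300,120,400,240 side,220,110,320,220
```

```text
t 14.75 pos [ 0.6536 -0.0147  0.169 ] jaw -0.1 tilt 0.09 open 0.0742 F [ 0.1 -0.9 -0.1] q [-0.1   0.31  1.4  -0.    1.43 -0.1 ]
total rel [ 9.000e-02 -7.777e+01 -4.000e-02] rows 10 dq6 ~ 1.36
[0.0114, 0.0029, -0.0212] [0.01, -7.78, -0.0]
[0.0084, 0.0029, -0.0226] [0.01, -7.78, -0.0]
[0.0052, 0.0029, -0.0235] [0.01, -7.78, -0.0]
[0.002, 0.0029, -0.024] [0.01, -7.78, -0.0]
[-0.0013, 0.0029, -0.0241] [0.01, -7.78, -0.0]
[-0.0045, 0.0029, -0.0237] [0.01, -7.78, -0.0]
[-0.0077, 0.0029, -0.0228] [0.01, -7.78, -0.0]
[-0.0107, 0.0029, -0.0216] [0.01, -7.78, -0.0]
[-0.0135, 0.0029, -0.0199] [0.01, -7.78, -0.0]
[-0.0161, 0.0029, -0.0179] [0.01, -7.78, -0.0]
```

View pics/l6.png

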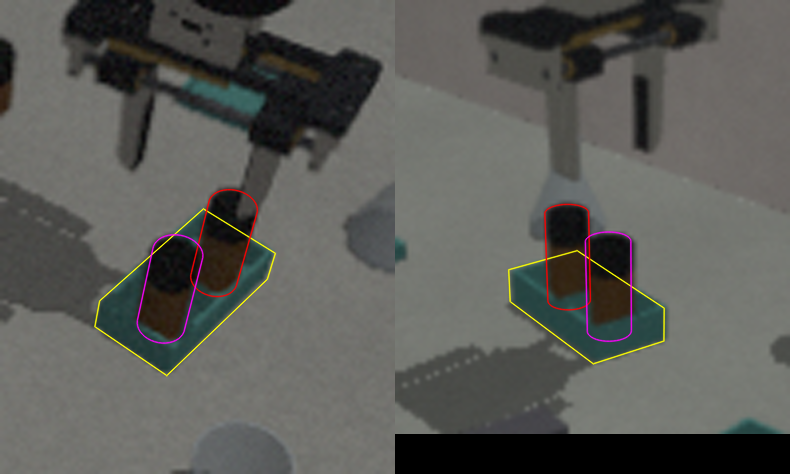

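Both bottles match their predicted outlines, upright in their bays. Moving to the slide box and turning the jaws across its width.

Call:
{"op": "carry_out", "data": {
  "motion": [0.0115,0.003,-0.021,0,-7.8,0,0.6,0.0085,0.003,-0.0225,0,-7.8,0,0.6,0.005,0.003,-0.0235,0,-7.8,0,0.6,0.002,0.003,-0.024,0,-7.8,0,0.6,-0.001,0.003,-0.024,0,-7.8,0,0.6]
}}

```text
t: 15.35
tool_pos: [0.5425, -0.0717, 0.1456]
orientation: [-1.466, 0.686, -0.667]
force: [-0.9, -0.7, 0.5]
opening: 0.0741
```

```bash
python3 plan.py 0.441 -0.128 0.14 77.7
```

```text
t 15.35 pos [ 0.5425 -0.0717  0.1456] jaw 40.4 tilt 0.70 open 0.0741 F [-0.9 -0.7  0.5] q [-0.22  0.06  1.73 -0.    1.36 -0.93]
total rel [  0.27 -37.3   -0.66] rows 5 dq6 ~ 0.65
[-0.0046, 0.0013, -0.0227] [0.05, -7.46, -0.13]
[-0.0075, 0.0013, -0.022] [0.05, -7.46, -0.13]
[-0.0103, 0.0013, -0.0208] [0.05, -7.46, -0.13]
[-0.0129, 0.0012, -0.0193] [0.05, -7.46, -0.13]
[-0.0153, 0.0012, -0.0174] [0.05, -7.46, -0.13]
```

Call:
{"op": "carry_out", "data": {
  "motion": [-0.0045,0,-0.023,0,-7.5,0,0.6,-0.0075,0,-0.022,0,-7.5,0,0.6,-0.01,0,-0.021,0,-7.5,0,0.6,-0.011,0,-0.016,0,-6,-0.3,0.6,-0.007,0,-0.009,0,-3,-0.3,0.6]
}}

```text
t: 15.85
tool_pos: [0.4456, -0.1229, 0.1384]
orientation: [-1.559, 0.239, -0.215]
force: [0.1, -0.5, 0.2]
opening: 0.0748
```

Call:
{"op": "carry_out", "data": {
  "motion": [0,0,0,0,0,0,0.6,0,0,0,0,0,0,0.6,0,0,0,0,0,0,0.6,0,0,0,0,0,0,0.6,0,0,0,0,0,0,0.6]
}}

```text
t: 16.35
tool_pos: [0.4443, -0.122, 0.1355]
orientation: [-1.557, 0.246, -0.215]
force: [0.4, -0.3, -0.6]
opening: 0.0741
```

```bash
python3 plan.py 0.441 -0.128 0.038 77.7 20; python3 ov.py w4 slide_box:.441:-.128:-.215:0 -- wrist,150,100,410,380
```

```text
t 16.35 pos [ 0.4443 -0.122   0.1355] jaw 73.2 tilt 1.13 open 0.0741 F [ 0.4 -0.3 -0.6] q [-0.38 -0.16  1.97 -0.    1.36 -1.65]
total rel [ 0.07 -4.55 -1.13] rows 5 dq6 ~ 0.08
[0.0001, 0.0195, -0.0013] [0.01, -0.91, -0.23]
[0.0, 0.0195, -0.0013] [0.01, -0.91, -0.23]
[-0.0001, 0.0195, -0.0013] [0.01, -0.91, -0.23]
[-0.0002, 0.0195, -0.0013] [0.01, -0.91, -0.23]
[-0.0003, 0.0195, -0.0013] [0.01, -0.91, -0.23]
```

View pics/w4.png

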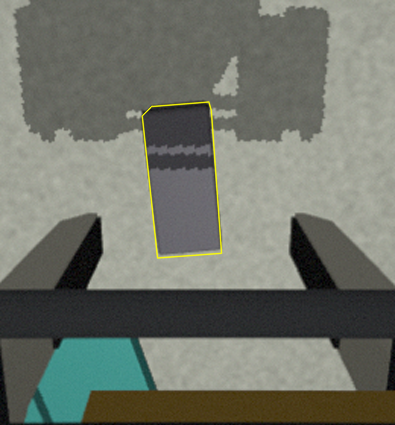

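The box outline matches the prediction exactly. Descending over it.

Call:
{"op": "carry_out", "data": {
  "motion": [0,0.02,-0.0015,0,-1.1,-0.2,0.6,0,0.02,-0.0015,0,-1.1,-0.2,0.6,0,0.02,-0.0015,0,-1.1,-0.2,0.6,0,0.02,-0.0015,0,-1,-0.2,0.6,0,0.012,-0.001,0,0,0,0.6]
}}

```text
t: 16.9
tool_pos: [0.4456, -0.1289, 0.0438]
orientation: [-1.566, 0.168, -0.17]
force: [-0.9, 0.1, -0.3]
opening: 0.0743
```

```bash
python3 plan.py 0.441 -0.128 0.038 77.7 20
```

```text
t 16.90 pos [ 0.4456 -0.1289  0.0438] jaw 77.7 tilt 0.16 open 0.0743 F [-0.9  0.1 -0.3] q [-0.39 -0.05  2.05 -0.    1.14 -1.75]
total rel [ 0.11 -0.04  0.11] rows 1 dq6 ~ 0.0
[-0.0047, 0.0058, -0.0001] [0.11, -0.04, 0.11]
```

Call:
{"op": "carry_out", "data": {
  "motion": [-0.0045,0.003,0,0,0,0,0.6,0,0.002,0,0,0,0,0,0,0,0,0,0,0,-1,0,0,0,0,0,0,-1,0,0,0,0,0,0,-1]
}}

```text
t: 17.4
tool_pos: [0.4415, -0.1278, 0.0393]
orientation: [-1.566, 0.169, -0.171]
force: [-0.1, -0.0, 0.1]
opening: 0.047
```

Call:
{"op": "carry_out", "data": {
  "motion": [0,0,0,0,0,0,-1,0,0,0,0,0,0,-1,0,0,0,0,0,0,-1,0,0,0,0,0,0,-1,0,0,0,0,0,0,-1]
}}

```text
t: 17.9
tool_pos: [0.4424, -0.1281, 0.0405]
orientation: [-1.567, 0.168, -0.173]
force: [-0.6, 0.7, -1.1]
opening: 0.0359
```

```bash
python3 plan.py 0.52 0.08 0.12 40
```

```text
t 17.90 pos [ 0.4424 -0.1281  0.0405] jaw 77.6 tilt 0.25 open 0.0359 F [-0.6  0.7 -1.1] q [-0.39 -0.06  2.06 -0.    1.13 -1.75]
total rel [ 0.05 37.57  0.25] rows 6 dq6 ~ -0.66
[0.0052, -0.0133, 0.0366] [0.01, 6.26, 0.04]
[0.0012, -0.0133, 0.037] [0.01, 6.26, 0.04]
[-0.0029, -0.0133, 0.0369] [0.01, 6.26, 0.04]
[-0.0069, -0.0133, 0.0364] [0.01, 6.26, 0.04]
[-0.0108, -0.0133, 0.0354] [0.01, 6.26, 0.04]
[-0.0146, -0.0133, 0.034] [0.01, 6.26, 0.04]
```

Call:
{"op": "carry_out", "data": {
  "motion": [0,-0.015,0,0,0,0,-1,0,-0.025,0,0,0,0,-1,0,-0.025,0,0,0,0,-1,0,-0.01,0,0,0,0,-1,0,0,0,0,0,0,-1]
}}

```text
t: 18.4
tool_pos: [0.4404, -0.1272, 0.1158]
orientation: [-1.565, 0.171, -0.17]
force: [0.1, 0.1, -2.0]
opening: 0.0361
```

```bash
python3 plan.py 0.600 0.277 0.12 -2.8 40
```

```text
t 18.40 pos [ 0.4404 -0.1272  0.1158] jaw 77.6 tilt 0.08 open 0.0361 F [ 0.1  0.1 -2. ] q [-0.39 -0.17  2.01 -0.    1.3  -1.75]
total rel [9.000e-02 8.036e+01 3.000e-02] rows 11 dq6 ~ -1.4
[0.0063, -0.0004, 0.039] [0.01, 7.31, 0.0]
[0.0012, -0.0004, 0.0395] [0.01, 7.31, 0.0]
[-0.0038, -0.0004, 0.0393] [0.01, 7.31, 0.0]
[-0.0088, -0.0004, 0.0385] [0.01, 7.31, 0.0]
[-0.0136, -0.0004, 0.0371] [0.01, 7.31, 0.0]
[-0.0182, -0.0004, 0.0351] [0.01, 7.31, 0.0]
[-0.0225, -0.0004, 0.0325] [0.01, 7.31, 0.0]
[-0.0264, -0.0004, 0.0293] [0.01, 7.31, 0.0]
[-0.03, -0.0004, 0.0257] [0.01, 7.31, 0.0]
[-0.033, -0.0004, 0.0217] [0.01, 7.31, 0.0]
[-0.0355, -0.0004, 0.0174] [0.01, 7.31, 0.0]
```

Call:
{"op": "carry_out", "data": {
  "motion": [0.0065,-0.004,0.038,0,7.3,0,-1,0.001,-0.004,0.0395,0,7.3,0,-1,-0.004,-0.002,0.0395,0,7.3,0,-1,-0.009,0,0.0385,0,7.3,0,-1,-0.0135,0,0.037,0,7.3,0,-1]
}}

```text
t: 18.9
tool_pos: [0.5129, 0.0567, 0.1199]
orientation: [-1.463, 0.692, -0.687]
force: [0.4, 0.1, -0.3]
opening: 0.036
```

```bash
python3 plan.py 0.600 0.277 0.12 -2.8 40
```

```text
t 18.90 pos [0.5129 0.0567 0.1199] jaw 39.4 tilt 0.33 open 0.0360 F [ 0.4  0.1 -0.3] q [ 0.01 -0.    1.85 -0.    1.3  -0.67]
total rel [ 0.33 42.22  0.06] rows 6 dq6 ~ -0.74
[-0.0191, -0.0002, 0.0345] [0.06, 7.04, 0.01]
[-0.0232, -0.0002, 0.0319] [0.06, 7.04, 0.01]
[-0.027, -0.0001, 0.0288] [0.06, 7.04, 0.01]
[-0.0303, -0.0001, 0.0253] [0.06, 7.04, 0.01]
[-0.0332, -0.0001, 0.0214] [0.06, 7.04, 0.01]
[-0.0355, -0.0, 0.0172] [0.06, 7.04, 0.01]
```

Call:
{"op": "carry_out", "data": {
  "motion": [-0.019,0,0.0345,0,7,0,-1,-0.023,0,0.032,0,7,0,-1,-0.027,0,0.029,0,7,0,-1,-0.03,0,0.025,0,7,0,-1,-0.025,0,0.015,0,6,0,-1]
}}

```text
t: 19.4
tool_pos: [0.581, 0.2383, 0.1092]
orientation: [-1.254, 1.166, -1.154]
force: [-0.3, -0.4, -1.4]
opening: 0.0356
```

Call:
{"op": "carry_out", "data": {
  "motion": [-0.011,0,0.004,0,2,0,-1,0,0,0,0,0,0,-1,0,0,0,0,0,0,-1,0,0,0,0,0,0,-1,0,0,0,0,0,0,-1]
}}

```text
t: 19.9
tool_pos: [0.5813, 0.2513, 0.1012]
orientation: [-1.247, 1.195, -1.177]
force: [0.2, 0.9, -0.4]
opening: 0.0359
```

```bash
python3 plan.py 0.600 0.277 0.075 -2.8 40
```

```text
t 19.90 pos [0.5813 0.2513 0.1012] jaw 2.1 tilt 1.32 open 0.0359 F [ 0.2  0.9 -0.4] q [0.33 0.34 1.5  0.   1.32 0.29]
total rel [1.25 4.87 0.42] rows 2 dq6 ~ -0.08
[-0.0126, 0.0128, 0.0101] [0.63, 2.43, 0.21]
[-0.013, 0.013, 0.0094] [0.63, 2.43, 0.21]
```

Call:
{"op": "carry_out", "data": {
  "motion": [-0.012,0,0.01,0.6,2.4,0.2,-1,-0.013,0.004,0.009,0.6,2.4,0.2,-1,0,0.005,0,0,0,0,-1,0,0,0,0,0,0,-1,0,0,0,0,0,0,-1]
}}

```text
t: 20.4
tool_pos: [0.6001, 0.272, 0.0917]
orientation: [-1.186, 1.247, -1.247]
force: [-0.2, 0.1, -0.5]
opening: 0.0359
```

```bash
python3 plan.py 0.600 0.277 0.046 -2.8 15; python3 ov.py l7 box_tray:.6006:.277:-.048:0 slide_box:.6:.277:1.523:.046 -- scene,310,80,410,180 side,160,120,260,200
```

```text
t 20.40 pos [0.6001 0.272  0.0917] jaw -2.9 tilt 0.10 open 0.0359 F [-0.2  0.1 -0.5] q [ 0.35  0.39  1.45 -0.    1.3   0.4 ]
total rel [ 0.05 -0.13  0.08] rows 4 dq6 ~ 0.0
[-0.0013, 0.0114, -0.0001] [0.01, -0.03, 0.02]
[-0.0013, 0.0114, -0.0001] [0.01, -0.03, 0.02]
[-0.0013, 0.0114, -0.0001] [0.01, -0.03, 0.02]
[-0.0013, 0.0114, -0.0001] [0.01, -0.03, 0.02]
```

View pics/l7.png

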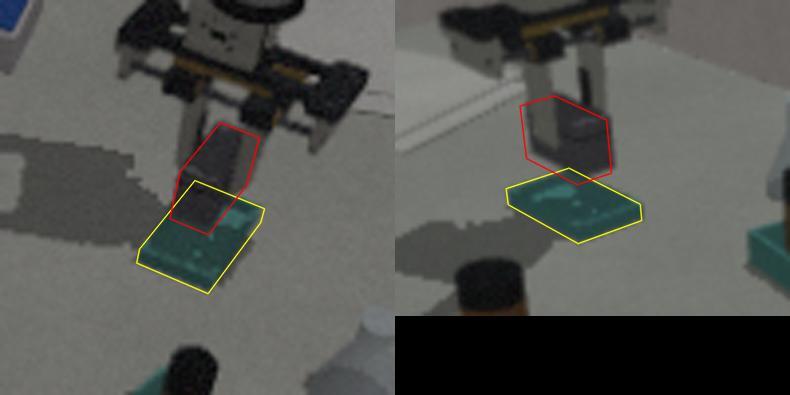

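The box is aligned above the undivided tray. Lowering.

Call:
{"op": "carry_out", "data": {
  "motion": [-0.0015,0.013,0,0,0,0,-1,-0.0015,0.013,0,0,0,0,-1,-0.001,0.012,0,0,0,0,-1,0,0.004,0,0,0,0,-1,0,0,0,0,0,0,-1]
}}

```text
t: 21.0
tool_pos: [0.5992, 0.2754, 0.045]
orientation: [-1.188, 1.248, -1.247]
force: [-0.3, -0.3, -1.0]
opening: 0.0361
```

```bash
python3 plan.py 0.600 0.277 0.045 -2.8 15
```

```text
t 21.00 pos [0.5992 0.2754 0.045 ] jaw -2.9 tilt 0.20 open 0.0361 F [-0.3 -0.3 -1. ] q [ 0.35  0.45  1.47 -0.    1.22  0.41]
total rel [ 0.15 -0.12  0.13] rows 1 dq6 ~ 0.0
[-0.0016, -0.0, 0.0007] [0.15, -0.12, 0.13]
```

Call:
{"op": "carry_out", "data": {
  "motion": [0,0.002,0,0,0,0,-1,0,0,0,0,0,0,-1,0,0,0,0,0,0,-0.1,0,0,0,0,0,0,0.2,0,0,0,0,0,0,0.5]
}}

```text
t: 21.5
tool_pos: [0.6006, 0.2762, 0.0463]
orientation: [-1.186, 1.246, -1.247]
force: [0.3, 0.0, -0.8]
opening: 0.0534
```

Call:
{"op": "carry_out", "data": {
  "motion": [0,0,0,0,0,0,0.5,0,-0.02,0,0,0,0,0.5,0,-0.03,0,0,0,0,0.7,0,-0.03,0,0,0,0,0.8,0,-0.02,0,0,0,0,0.8]
}}

```text
t: 22.0
tool_pos: [0.5975, 0.275, 0.1438]
orientation: [-1.195, 1.251, -1.246]
force: [0.4, -0.4, 0.7]
opening: 0.0829
```

```bash
python3 plan.py 0.4205 0.136 0.14 0; python3 ov.py l8 box_tray:.6006:.277:-.048:0 slide_box:.6:.276:1.523:.004 -- scene,310,80,410,180 side,160,120,260,200
```

```text
t 22.00 pos [0.5975 0.275  0.1438] jaw -2.9 tilt 0.57 open 0.0829 F [ 0.4 -0.4  0.7] q [ 0.35  0.35  1.41 -0.    1.4   0.4 ]
total rel [ 0.5  -2.9   0.27] rows 6 dq6 ~ 0.05
[0.0246, 0.001, -0.0283] [0.08, -0.48, 0.04]
[0.0244, 0.0009, -0.0285] [0.08, -0.48, 0.04]
[0.0241, 0.0009, -0.0287] [0.08, -0.48, 0.04]
[0.0239, 0.0008, -0.0289] [0.08, -0.48, 0.04]
[0.0237, 0.0008, -0.0291] [0.08, -0.48, 0.04]
[0.0234, 0.0007, -0.0293] [0.08, -0.48, 0.04]
```

View pics/l8.png

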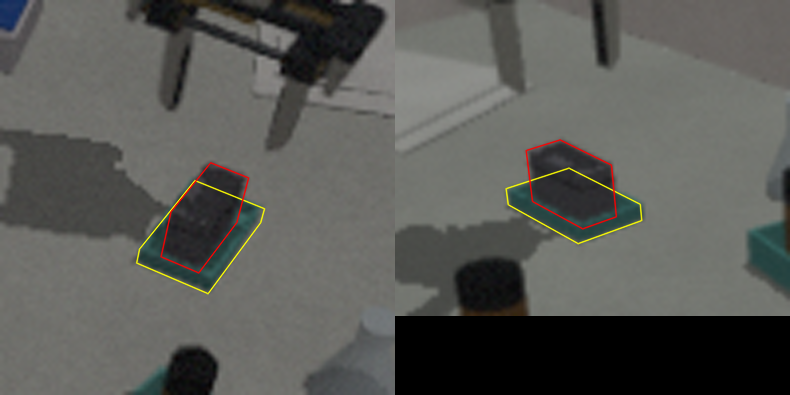

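The slide box lies flat in its tray, matching the predicted outline. Next is jar 1.

Call:
{"op": "carry_out", "data": {
  "motion": [0.0245,0,-0.028,0,-0.5,0,0.8,0.0245,0,-0.0285,0,-0.5,0,0.8,0.024,0,-0.0285,0,-0.5,0,0.8,0.024,0,-0.029,0,-0.5,0,0.8,0.022,0,-0.027,0,-0.5,0,0.8]
}}

```text
t: 22.6
tool_pos: [0.4489, 0.1589, 0.1371]
orientation: [-1.22, 1.218, -1.21]
force: [0.5, -0.6, 0.2]
opening: 0.0835
```

Call:
{"op": "carry_out", "data": {
  "motion": [0.012,0,-0.014,0,-0.4,0,0.8,0.003,0,-0.004,0,0,0,0.8,0,0,0,0,0,0,0.8,0,0,0,0,0,0,0.8,0,0,0,0,0,0,0.8]
}}

```text
t: 23.1
tool_pos: [0.4264, 0.1419, 0.1323]
orientation: [-1.228, 1.218, -1.204]
force: [-0.5, 0.6, 0.5]
opening: 0.0836
```

```bash
python3 plan.py 0.4205 0.136 0.08 0 20; python3 ov.py w5 jar:.4205:.136:0:0 -- wrist,150,100,410,380
```

```text
t 23.10 pos [0.4264 0.1419 0.1323] jaw 0.1 tilt 1.08 open 0.0836 F [-0.5  0.6  0.5] q [ 0.21 -0.19  2.   -0.    1.35  0.21]
total rel [1.02 0.11 0.34] rows 3 dq6 ~ -0.0
[0.0019, 0.0175, -0.0017] [0.34, 0.04, 0.11]
[0.0019, 0.0175, -0.0018] [0.34, 0.04, 0.11]
[0.0019, 0.0174, -0.0019] [0.34, 0.04, 0.11]
```

View pics/w5.png

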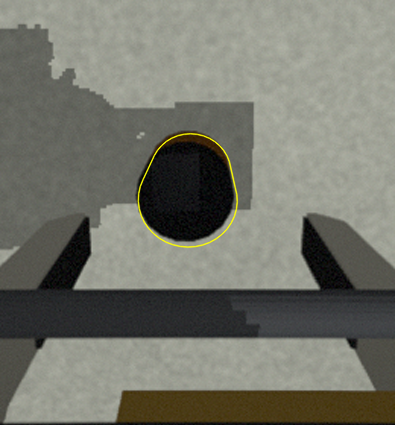

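Jar 1 matches the prediction to within about 1.5 mm. Descending to z≈.037.

Call:
{"op": "carry_out", "data": {
  "motion": [0.001,0.022,-0.0015,0.3,0,0.1,0.8,0.001,0.022,-0.0015,0.3,0,0.1,0.8,0.001,0.022,-0.0015,0.3,0,0.1,0.8,0.001,0.016,-0.0015,0,0,0,0.8,0,0.006,0,0,0,0,0.8]
}}

```text
t: 23.65
tool_pos: [0.4244, 0.1402, 0.0437]
orientation: [-1.207, 1.204, -1.207]
force: [0.4, 0.0, 0.5]
opening: 0.0837
```

Call:
{"op": "carry_out", "data": {
  "motion": [0,0,0,0,0,0,0.8,0,0,0,0,0,0,0.8,0,0,0,0,0,0,0.8,0,0,0,0,0,0,0.8,0,0,0,0,0,0,0.8]
}}

```text
t: 24.15
tool_pos: [0.4268, 0.1413, 0.0458]
orientation: [-1.206, 1.202, -1.208]
force: [-0.7, 0.7, 1.2]
opening: 0.0837
```

```bash
python3 plan.py 0.4205 0.137 0.037 0 20
```

```text
t 24.15 pos [0.4268 0.1413 0.0458] jaw 0.3 tilt 0.38 open 0.0837 F [-0.7  0.7  1.2] q [ 0.21 -0.1   2.09  0.    1.15  0.2 ]
total rel [-0.37  0.27 -0.09] rows 1 dq6 ~ -0.0
[0.0043, 0.0088, -0.0064] [-0.37, 0.27, -0.09]
```

Call:
{"op": "carry_out", "data": {
  "motion": [0.003,0.005,-0.005,-0.2,0.2,0,0.8,0.001,0.003,-0.002,0,0,0,0.5,0,0.001,0,0,0,0,0.2,0,0,0,0,0,0,-1,0,0,0,0,0,0,-1]
}}

```text
t: 24.65
tool_pos: [0.4196, 0.1369, 0.0366]
orientation: [-1.205, 1.207, -1.209]
force: [0.8, -0.4, 0.3]
opening: 0.0564
```

Call:
{"op": "carry_out", "data": {
  "motion": [0,0,0,0,0,0,-1,0,0,0,0,0,0,-1,0,0,0,0,0,0,-1,0,0,0,0,0,0,-1,0,0,0,0,0,0,-1]
}}

```text
t: 25.15
tool_pos: [0.4196, 0.1369, 0.0366]
orientation: [-1.206, 1.207, -1.209]
force: [-0.3, 0.2, -0.4]
opening: 0.0513
```

```bash
python3 plan.py 0.4205 0.137 0.11 0 20
```

```text
t 25.15 pos [0.4196 0.1369 0.0366] jaw 0.0 tilt 0.23 open 0.0513 F [-0.3  0.2 -0.4] q [ 0.2  -0.1   2.11  0.    1.13  0.2 ]
total rel [-0.21  0.05 -0.1 ] rows 4 dq6 ~ -0.0
[-0.0001, -0.0183, 0.0003] [-0.05, 0.01, -0.02]
[-0.0, -0.0183, 0.0003] [-0.05, 0.01, -0.02]
[-0.0, -0.0183, 0.0003] [-0.05, 0.01, -0.02]
[-0.0, -0.0183, 0.0003] [-0.05, 0.01, -0.02]
```

Call:
{"op": "carry_out", "data": {
  "motion": [0,-0.015,0,0,0,0,-1,0,-0.025,0,0,0,0,-1,0,-0.02,0,0,0,0,-1,0.015,-0.01,0.006,0,0,0,-1,0.03,0,0.012,0,0,0,-1]
}}

```text
t: 25.65
tool_pos: [0.4354, 0.093, 0.1078]
orientation: [-1.21, 1.206, -1.204]
force: [0.9, -0.2, -1.5]
opening: 0.0514
```

```bash
python3 plan.py 0.569 -0.240 0.11 0 42
```

```text
t 25.65 pos [0.4354 0.093  0.1078] jaw 0.3 tilt 0.12 open 0.0514 F [ 0.9 -0.2 -1.5] q [ 0.09 -0.2   2.05  0.    1.29  0.09]
total rel [-0.01  0.28 -0.12] rows 9 dq6 ~ -0.0
[0.0371, -0.0003, 0.0147] [-0.0, 0.03, -0.01]
[0.0371, -0.0003, 0.0147] [-0.0, 0.03, -0.01]
[0.0371, -0.0003, 0.0147] [-0.0, 0.03, -0.01]
[0.0371, -0.0003, 0.0147] [-0.0, 0.03, -0.01]
[0.037, -0.0003, 0.0147] [-0.0, 0.03, -0.01]
[0.037, -0.0003, 0.0148] [-0.0, 0.03, -0.01]
[0.037, -0.0003, 0.0148] [-0.0, 0.03, -0.01]
[0.037, -0.0003, 0.0148] [-0.0, 0.03, -0.01]
[0.037, -0.0003, 0.0148] [-0.0, 0.03, -0.01]
```

Call:
{"op": "carry_out", "data": {
  "motion": [0.037,-0.001,0.0145,0,0,0,-1,0.037,-0.001,0.0145,0,0,0,-1,0.037,-0.001,0.0145,0,0,0,-1,0.037,0,0.0145,0,0,0,-1,0.037,0,0.0145,0,0,0,-1]
}}

```text
t: 26.15
tool_pos: [0.5117, -0.0969, 0.1119]
orientation: [-1.209, 1.201, -1.202]
force: [0.4, 0.6, 0.0]
opening: 0.0517
```

Call:
{"op": "carry_out", "data": {
  "motion": [0.037,0,0.0145,0,0,0,-1,0.037,0,0.0145,0,0,0,-1,0.03,0,0.012,0,0,0,-1,0.018,0,0.008,0,0,0,-1,0.008,0,0.004,0,0,0,-1]
}}

```text
t: 26.65
tool_pos: [0.5677, -0.2366, 0.1105]
orientation: [-1.207, 1.204, -1.206]
force: [0.2, 0.7, -1.0]
opening: 0.0515
```

Call:
{"op": "carry_out", "data": {
  "motion": [0,0,0,0,0,0,-1,0,0,0,0,0,0,-1,0,0,0,0,0,0,-1,0,0,0,0,0,0,-1,0,0,0,0,0,0,-1]
}}

```text
t: 27.15
tool_pos: [0.5668, -0.2334, 0.1096]
orientation: [-1.208, 1.205, -1.202]
force: [0.2, -0.1, -0.9]
opening: 0.0514
```

```bash
python3 plan.py 0.569 -0.240 0.045 0 15
```

```text
t 27.15 pos [ 0.5668 -0.2334  0.1096] jaw 0.4 tilt 0.25 open 0.0514 F [ 0.2 -0.1 -0.9] q [-0.48  0.26  1.58  0.    1.3  -0.48]
total rel [-0.1   0.39 -0.23] rows 5 dq6 ~ -0.01
[0.0014, 0.0129, 0.0004] [-0.02, 0.08, -0.05]
[0.0014, 0.0129, 0.0004] [-0.02, 0.08, -0.05]
[0.0014, 0.0129, 0.0004] [-0.02, 0.08, -0.05]
[0.0013, 0.0129, 0.0004] [-0.02, 0.08, -0.05]
[0.0013, 0.0129, 0.0004] [-0.02, 0.08, -0.05]
```

Call:
{"op": "carry_out", "data": {
  "motion": [0.002,0.013,0.0005,0,0.1,0,-1,0.002,0.013,0.0005,0,0.1,0,-1,0.0015,0.013,0,0,0.1,0,-1,0.001,0.01,0,0,0.1,0,-1,0,0.004,0,0,0,0,-1]
}}

```text
t: 27.65
tool_pos: [0.5676, -0.2389, 0.0516]
orientation: [-1.205, 1.21, -1.206]
force: [-1.0, 0.0, -1.3]
opening: 0.0514
```

```bash
python3 plan.py 0.569 -0.240 0.0406 0 15; python3 ov.py l9 jar_tray:.569:-.28:-.012:0 jar:.569:-.24:0:.018 -- scene,220,190,330,290 side,270,170,380,270
```

```text
t 27.65 pos [ 0.5676 -0.2389  0.0516] jaw 0.0 tilt 0.26 open 0.0514 F [-1.   0.  -1.3] q [-0.48  0.33  1.61  0.    1.2  -0.49]
total rel [-0.07  0.03 -0.25] rows 1 dq6 ~ -0.0
[0.0011, 0.011, 0.0014] [-0.07, 0.03, -0.25]
```

View pics/l9.png

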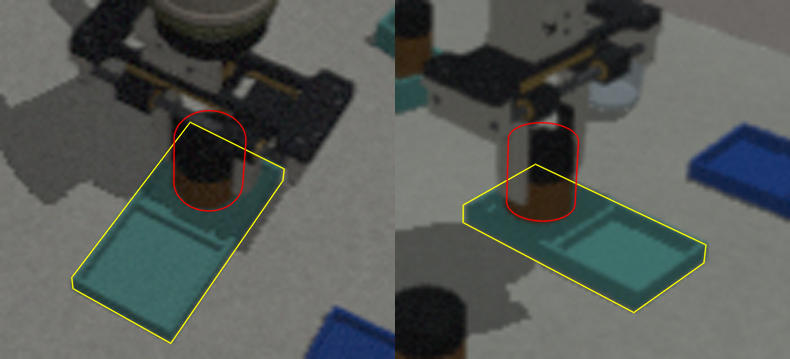

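The jar is centred over the +y bay. Setting it down the last ~11 mm and releasing.

Call:
{"op": "carry_out", "data": {
  "motion": [0.001,0.006,0.001,0,0,0,-1,0,0.004,0,0,0,0,-1,0,0.002,0,0,0,0,-1,0,0,0,0,0,0,-1,0,0,0,0,0,0,-1]
}}

```text
t: 28.25
tool_pos: [0.5702, -0.2406, 0.0411]
orientation: [-1.204, 1.207, -1.209]
force: [0.4, -0.0, -0.5]
opening: 0.0512
```

```bash
python3 plan.py 0.569 -0.240 0.0406 0 15
```

```text
t 28.25 pos [ 0.5702 -0.2406  0.0411] jaw 0.0 tilt 0.29 open 0.0512 F [ 0.4 -0.  -0.5] q [-0.48  0.35  1.61  0.    1.18 -0.49]
total rel [-0.24  0.04 -0.17] rows 1 dq6 ~ -0.0
[-0.0006, 0.0005, -0.0012] [-0.24, 0.04, -0.17]
```

Call:
{"op": "carry_out", "data": {
  "motion": [0,0.001,0,0,0,0,-1,0,0,0,0,0,0,0.2,0,0,0,0,0,0,0.5,0,0,0,0,0,0,0.8,0,0,0,0,0,0,0.8]
}}

```text
t: 28.75
tool_pos: [0.5711, -0.241, 0.0414]
orientation: [-1.204, 1.205, -1.21]
force: [0.0, 0.4, -1.0]
opening: 0.0749
```

Call:
{"op": "carry_out", "data": {
  "motion": [0,0,0,0,0,0,0.8,0,-0.02,0,0,0,0,0.8,0,-0.03,0,0,0,0,0.8,0,-0.03,0,0,0,0,0.8,0,-0.02,0,0,0,0,0.8]
}}

```text
t: 29.25
tool_pos: [0.5671, -0.2395, 0.1389]
orientation: [-1.207, 1.214, -1.203]
force: [-0.2, -0.6, 0.6]
opening: 0.0838
```

```bash
python3 plan.py 0.3755 -0.305 0.13 0 42; python3 ov.py l10 jar_tray:.569:-.28:-.012:0 jar:.5702:-.2406:0:.004 -- scene,220,190,330,290 side,270,170,380,270
```

```text
t 29.25 pos [ 0.5671 -0.2395  0.1389] jaw 0.0 tilt 0.40 open 0.0838 F [-0.2 -0.6  0.6] q [-0.49  0.24  1.55  0.    1.36 -0.49]
total rel [ 0.15  0.04 -0.37] rows 5 dq6 ~ -0.0
[0.0131, 0.0018, -0.0383] [0.03, 0.01, -0.07]
[0.0131, 0.0018, -0.0383] [0.03, 0.01, -0.07]
[0.0131, 0.0018, -0.0383] [0.03, 0.01, -0.07]
[0.0131, 0.0018, -0.0383] [0.03, 0.01, -0.07]
[0.0131, 0.0018, -0.0383] [0.03, 0.01, -0.07]
```

View pics/l10.png

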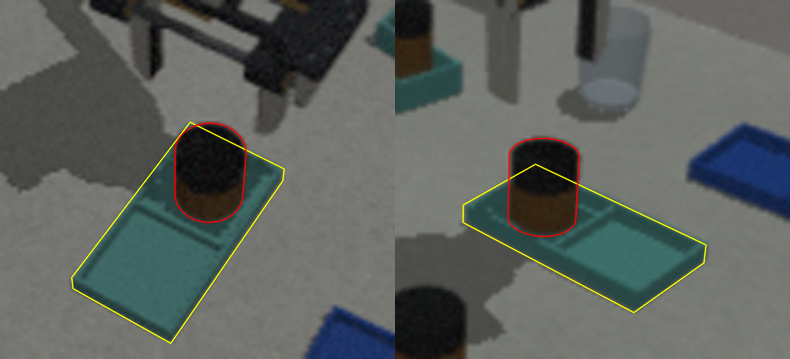

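Jar 1 stands in its bay and matches the outline. Now jar 2.

Call:
{"op": "carry_out", "data": {
  "motion": [0.013,0,-0.038,0,0,0,0.8,0.013,0,-0.038,0,0,0,0.8,0.013,0,-0.038,0,0,0,0.8,0.013,0,-0.035,0,0,0,0.8,0.01,0,-0.025,0,0,0,0.8]
}}

```text
t: 29.85
tool_pos: [0.3905, -0.3012, 0.1341]
orientation: [-1.208, 1.209, -1.198]
force: [0.1, 0.4, -0.2]
opening: 0.0841
```

Call:
{"op": "carry_out", "data": {
  "motion": [0.003,0,-0.009,0,0,0,0.8,0,0,0,0,0,0,0.8,0,0,0,0,0,0,0.8,0,0,0,0,0,0,0.8,0,0,0,0,0,0,0.8]
}}

```text
t: 30.35
tool_pos: [0.3799, -0.3035, 0.131]
orientation: [-1.206, 1.214, -1.197]
force: [-0.1, -0.0, 1.0]
opening: 0.0834
```

```bash
python3 plan.py 0.3755 -0.305 0.08 0 20; python3 ov.py w6 jar:.3755:-.305:0:0 -- wrist,150,100,410,380
```

```text
t 30.35 pos [ 0.3799 -0.3035  0.131 ] jaw 0.2 tilt 0.63 open 0.0834 F [-0.1 -0.   1. ] q [-0.78 -0.09  1.91  0.    1.33 -0.79]
total rel [ 0.2   0.21 -0.59] rows 3 dq6 ~ -0.0
[0.0007, 0.017, -0.0014] [0.07, 0.07, -0.2]
[0.0006, 0.017, -0.0014] [0.07, 0.07, -0.2]
[0.0005, 0.017, -0.0014] [0.07, 0.07, -0.2]
```

View pics/w6.png

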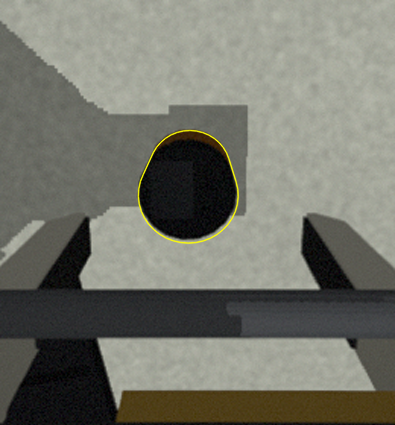

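Jar 2 matches. Descending.

Call:
{"op": "carry_out", "data": {
  "motion": [0.0005,0.022,-0.0015,0,0.1,-0.2,0.8,0.0005,0.022,-0.0015,0,0.1,-0.2,0.8,0.0005,0.022,-0.0015,0,0,-0.2,0.8,0,0.018,-0.0015,0,0,0,0.8,0,0.006,0,0,0,0,0.8]
}}

```text
t: 30.9
tool_pos: [0.3785, -0.305, 0.0406]
orientation: [-1.214, 1.203, -1.209]
force: [-0.2, 0.5, 0.5]
opening: 0.0837
```

```bash
python3 plan.py 0.3755 -0.305 0.037 0 20
```

```text
t 30.90 pos [ 0.3785 -0.305   0.0406] jaw 0.3 tilt 0.26 open 0.0837 F [-0.2  0.5  0.5] q [-0.78  0.02  1.99 -0.    1.13 -0.79]
total rel [-0.07  0.29  0.25] rows 1 dq6 ~ -0.01
[0.0, 0.0036, -0.003] [-0.07, 0.29, 0.25]
```

Call:
{"op": "carry_out", "data": {
  "motion": [0,0.003,-0.003,0,0.3,0.2,0.8,0,0.001,-0.001,0,0,0,0.5,0,0,0,0,0,0,0.2,0,0,0,0,0,0,-1,0,0,0,0,0,0,-1]
}}

```text
t: 31.4
tool_pos: [0.3761, -0.3057, 0.0385]
orientation: [-1.209, 1.206, -1.212]
force: [0.1, -0.3, -0.6]
opening: 0.0563
```

Call:
{"op": "carry_out", "data": {
  "motion": [0,0,0,0,0,0,-1,0,0,0,0,0,0,-1,0,0,0,0,0,0,-1,0,0,0,0,0,0,-1,0,0,0,0,0,0,-1]
}}

```text
t: 31.9
tool_pos: [0.3765, -0.306, 0.0392]
orientation: [-1.209, 1.205, -1.213]
force: [-0.4, 0.3, -0.6]
opening: 0.0513
```

```bash
python3 plan.py 0.3755 -0.305 0.11 0 20
```

```text
t 31.90 pos [ 0.3765 -0.306   0.0392] jaw 0.0 tilt 0.28 open 0.0513 F [-0.4  0.3 -0.6] q [-0.79  0.01  1.99  0.    1.13 -0.79]
total rel [-0.23  0.03  0.17] rows 4 dq6 ~ -0.0
[-0.0002, -0.0177, -0.0002] [-0.06, 0.01, 0.04]
[-0.0002, -0.0177, -0.0002] [-0.06, 0.01, 0.04]
[-0.0002, -0.0177, -0.0002] [-0.06, 0.01, 0.04]
[-0.0002, -0.0177, -0.0002] [-0.06, 0.01, 0.04]
```

Call:
{"op": "carry_out", "data": {
  "motion": [0,-0.015,0,0,0,0,-1,0,-0.025,0,0,0,0,-1,0,-0.02,0,0,0,0,-1,0.001,-0.008,0.015,0,0,0,-1,0.003,0,0.03,0,0,0,-1]
}}

```text
t: 32.4
tool_pos: [0.4186, -0.3086, 0.1079]
orientation: [-1.208, 1.211, -1.21]
force: [0.2, -0.2, -1.0]
opening: 0.0515
```

```bash
python3 plan.py 0.5685 -0.321 0.11 0 42
```

```text
t 32.40 pos [ 0.4186 -0.3086  0.1079] jaw -0.1 tilt 0.03 open 0.0515 F [ 0.2 -0.2 -1. ] q [-0.73  0.02  1.85  0.    1.27 -0.73]
total rel [ 0.02 -0.09 -0.02] rows 4 dq6 ~ 0.0
[0.003, -0.0005, 0.0375] [0.0, -0.02, -0.0]
[0.0031, -0.0005, 0.0375] [0.0, -0.02, -0.0]
[0.0031, -0.0005, 0.0375] [0.0, -0.02, -0.0]
[0.0031, -0.0005, 0.0375] [0.0, -0.02, -0.0]
```

Call:
{"op": "carry_out", "data": {
  "motion": [0.003,0,0.036,0,0,0,-1,0.003,0,0.036,0,0,0,-1,0.003,0,0.033,0,0,0,-1,0.003,0,0.02,0,0,0,-1,0.001,0,0.01,0,0,0,-1]
}}

```text
t: 32.9
tool_pos: [0.5607, -0.3223, 0.1081]
orientation: [-1.208, 1.209, -1.212]
force: [-0.4, -0.5, -0.8]
opening: 0.0511
```

Call:
{"op": "carry_out", "data": {
  "motion": [0,0,0.004,0,0,0,-1,0,0,0,0,0,0,-1,0,0,0,0,0,0,-1,0,0,0,0,0,0,-1,0,0,0,0,0,0,-1]
}}

```text
t: 33.4
tool_pos: [0.5639, -0.3217, 0.1066]
orientation: [-1.209, 1.211, -1.209]
force: [0.8, 0.1, -0.8]
opening: 0.0511
```

```bash
python3 plan.py 0.5685 -0.321 0.053 0 15
```

```text
t 33.40 pos [ 0.5639 -0.3217  0.1066] jaw -0.1 tilt 0.07 open 0.0511 F [ 0.8  0.1 -0.8] q [-0.6   0.35  1.47 -0.    1.32 -0.6 ]
total rel [ 0.05 -0.09 -0.04] rows 4 dq6 ~ 0.0
[-0.0002, 0.0134, 0.0012] [0.01, -0.02, -0.01]
[-0.0002, 0.0134, 0.0012] [0.01, -0.02, -0.01]
[-0.0002, 0.0134, 0.0012] [0.01, -0.02, -0.01]
[-0.0002, 0.0134, 0.0012] [0.01, -0.02, -0.01]
```

Call:
{"op": "carry_out", "data": {
  "motion": [0,0.0135,0.001,0,0,0,-1,0,0.0135,0.001,0,0,0,-1,0,0.0135,0.001,0,0,0,-1,0,0.01,0.001,0,0,0,-1,0,0.003,0,0,0,0,-1]
}}

```text
t: 33.9
tool_pos: [0.5667, -0.3217, 0.0479]
orientation: [-1.209, 1.213, -1.209]
force: [-0.9, -0.5, -1.0]
opening: 0.0516
```

```bash
python3 plan.py 0.5685 -0.321 0.043 0 15; python3 ov.py l11 jar_tray:.569:-.28:-.012:0 jar:.5685:-.321:0:.014 -- scene,220,190,330,290 side,270,170,380,270
```

```text
t 33.90 pos [ 0.5667 -0.3217  0.0479] jaw -0.1 tilt 0.12 open 0.0516 F [-0.9 -0.5 -1. ] q [-0.59  0.42  1.5  -0.    1.22 -0.59]
total rel [ 0.1  -0.14 -0.06] rows 1 dq6 ~ 0.0
[-0.0007, 0.0049, 0.0018] [0.1, -0.14, -0.06]
```

View pics/l11.png

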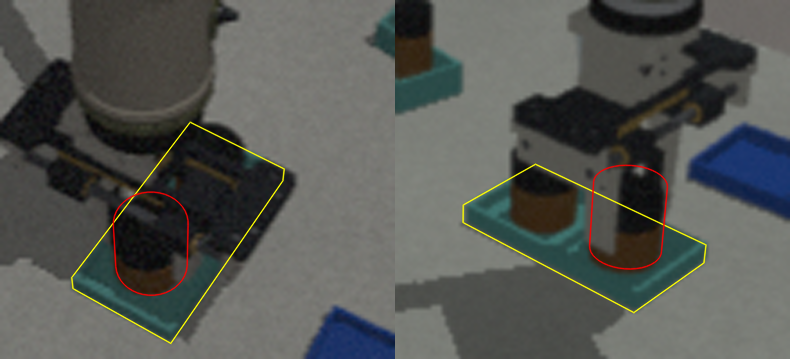

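The jar is in place over the −y bay. Setting it down, releasing and retreating.

Call:
{"op": "carry_out", "data": {
  "motion": [0,0.003,0.001,0,0,0,-1,0,0.002,0.001,0,0,0,-1,0,0.001,0,0,0,0,-1,0,0,0,0,0,0,-1,0,0,0,0,0,0,-1]
}}

```text
t: 34.5
tool_pos: [0.5705, -0.3227, 0.0445]
orientation: [-1.208, 1.209, -1.213]
force: [-0.1, -0.3, -1.5]
opening: 0.0514
```

```bash
python3 plan.py 0.5685 -0.321 0.043 0 15
```

```text
t 34.50 pos [ 0.5705 -0.3227  0.0445] jaw -0.1 tilt 0.12 open 0.0514 F [-0.1 -0.3 -1.5] q [-0.59  0.43  1.49 -0.    1.21 -0.59]
total rel [-0.09 -0.14  0.07] rows 1 dq6 ~ 0.0
[-0.0017, 0.0015, -0.002] [-0.09, -0.14, 0.07]
```

Call:
{"op": "carry_out", "data": {
  "motion": [0,0.002,0,0,0,0,-1,0,0.001,0,0,0,0,-1,0,0,0,0,0,0,0.15,0,0,0,0,0,0,0.4,0,0,0,0,0,0,0.8]
}}

```text
t: 35.0
tool_pos: [0.5714, -0.3235, 0.0435]
orientation: [-1.207, 1.207, -1.215]
force: [0.1, -0.2, -0.0]
opening: 0.0651
```

Call:
{"op": "carry_out", "data": {
  "motion": [0,0,0,0,0,0,0.8,0,0,0,0,0,0,0.8,0,-0.02,0,0,0,0,0.8,0,-0.04,0,0,0,0,0.8,0,-0.04,0,0,0,0,0.8]
}}

```text
t: 35.5
tool_pos: [0.5665, -0.3202, 0.1368]
orientation: [-1.21, 1.22, -1.203]
force: [0.2, -1.0, 1.1]
opening: 0.0834
```

Call:
{"op": "carry_out", "data": {
  "motion": [0,-0.03,-0.02,0,0,0,0.8,0,-0.02,-0.04,0,0,0,0.8,0,0,-0.04,0,0,0,0.8,0,0,-0.03,0,0,0,0.8,0,0,0,0,0,0,0.8]
}}

```text
t: 36.0
tool_pos: [0.4369, -0.3222, 0.1983]
orientation: [-1.21, 1.206, -1.214]
force: [0.2, 0.6, 0.5]
opening: 0.0834
```

Call:
{"op": "carry_out", "data": {
  "motion": [0,0,-0.03,0,0,0,0.8,0,0,-0.02,0,0,0,0.8,0,0,0,0,0,0,0.8,0,0,0,0,0,0,0.8,0,0,0,0,0,0,0.8]
}}

```text
t: 36.5
tool_pos: [0.3882, -0.3226, 0.1988]
orientation: [-1.208, 1.203, -1.217]
force: [-0.2, -0.5, -0.5]
opening: 0.0839
```

```bash
cat > chk.py <<'E'
from plant import robot, imaging, models
from h import *
cams={n:imaging.camera_model(n) for n in("scene","side")}; ims={n:imaging.read_camera(n) for n in cams}
for n in cams: cv2.imwrite(f"pics/end_{n}.png",ims[n])
exp={"bottle_a":("bottle",[(.672,.049),(.656,-.015)],[.66,.0175,-.218]),"jar_a":("jar",[(.5702,-.2406),(.5705,-.3227)],[.569,-.28,-.012]),"slide_box":("slide_box",[(.6,.276)],[.6006,.277,-.048])}
for t,(mod,ps,tr) in exp.items():
    L={n:models.outline_of(n,t) for n in cams}
    for p in ps:
        vs=[]
        for n in cams:
            c=proj(cams[n],[[*p,.045]])[0]
            d=[(np.hypot(*(np.array(k["pixel"])-c)),k) for k in L[n]]; d=[k for e,k in d if e<12]
            if d: vs.append((cams[n],d[0]["pixels"]))
        if not vs: print(t,p,"none");continue
        x,c,_=fit(mod,vs,False if mod!="slide_box" else True,p0=p)
        r=x[:2]-tr[:2]; a=tr[2]; print(t,np.round(x,3),"tray frame",np.round([r@[np.cos(a),np.sin(a)],r@[-np.sin(a),np.cos(a)]],4),"cost",round(c,2),len(vs))
s=robot.read_state(); print(s["t"],s["tool_pos"],s["force"])
E
python3 chk.py
```

```text
bottle_a [0.67  0.059] tray frame [0.0009 0.0423] cost 0.22 1
bottle_a [ 0.652 -0.009] tray frame [-0.0019 -0.028 ] cost 0.98 1
jar_a [ 0.571 -0.237] tray frame [0.0018 0.0428] cost 1.82 2
jar_a [ 0.572 -0.32 ] tray frame [ 0.0033 -0.0399] cost 1.84 2
slide_box [0.6   0.281 1.545] tray frame [-0.0005  0.0035] cost 1.81 2
36.9 [ 0.3874194  -0.32244082  0.19862989] [ 0.17184636 -0.49838973  0.68132682]
```

View pics/end_scene.png

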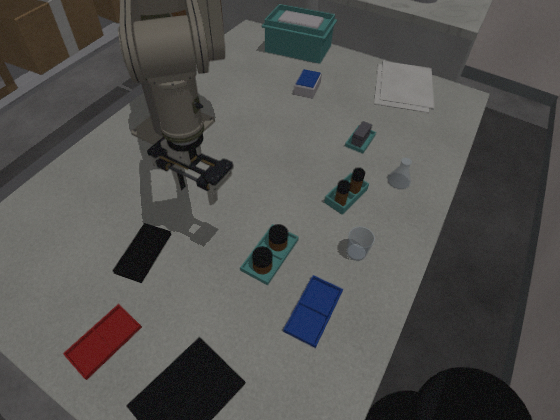

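View pics/end_side.png

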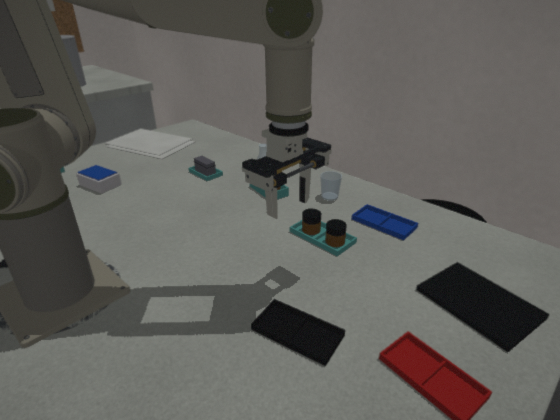

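Everything stands inside its tray. The beaker (359,244) and flask (401,174) sit at the same pixels as at the start, and the arm is clear at z≈.20. Handing in.

```bash
python3 -c "
from plant import robot
print(robot.close_job()); print(robot.read_state()['t'])"
```

```text
the job is handed in; nothing more can be done
None
the job is handed in; nothing more can be done
```

I moved all five things into their trays and handed the job in at about 37 s of the 128 s allowed. The interface gave no verdict. The two bottles stand one in each bay of the deep tray, and the two jars one in each bay of the large teal shallow tray. The slide box lies flat along the undivided tray.

**Last checks that agreed:**
- After each release, overlays in the scene and side pictures showed every item upright on its tray floor, about 0–5 mm from its bay centre.
- The final two-camera fits put the jars and the box within about 4 mm of their centres.
- The beaker and flask are at the same pixels as at the start in the scene picture.
- The gripper was clear, at a height of about 0.2 m.

**What disagreed or went slightly off:**
- The final bottle fits used only one camera, with the bottles' lower parts hidden behind the tray wall. They put the bottles up to 10 mm off centre along the tray, while the earlier two-camera overlays showed about 0–5 mm. A bottle standing in a bay cannot be more than 12 mm off, so both readings are within the 15 mm limit.
- I started lifting the first bottle before the fingers had fully closed, so it was gripped about 10 mm higher than planned. It still set down upright with only about 4 N of contact force.

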